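# Lock the microscope stage plate with the slotted cam screw

### The job

The flat screwdriver lies on its blue two-post rest: stand it upright, blade down, in the hole of the wooden block and let go, so that you can take it again from above by the butt of its handle. Then set its blade in the slot of the brass lock screw on the white microscope base and, with the blade kept seated in the slot and the driver upright, turn the screw clockwise until it stops with its red lug over the black stage plate. Finally stand the driver back upright in the block, fully down, and leave it there; do not touch the screw or the base with the fingers and do not push the other things on the bench about.

Things in the scene. Friction and masses are not known exactly. Their poses are not given: they have to be found in the camera images.
- driver_handle (a point): centre of the handle of the loose flat screwdriver (70 to 120 g). Handle orange with black bands, square, 24 x 24 mm, 65 mm long, its butt 32.5 mm behind this point. x axis: along the driver from butt to blade; y: along the blade's width; z: normal to the blade's flat, up at the start, when it lies level in the rest with its axis 56 mm above the table. Balance point 10 to 14 mm ahead.
- driver_shoulder (a point): centre of the flat shoulder (front face of the handle), 32.5 mm ahead of the handle's centre, axes as the handle's
- driver_tip (a point): middle of the blade's tip edge, 82.5 mm ahead of the handle's centre, axes as the handle's. From the shoulder a 7 mm round shaft runs 41 mm; the blade is 12 mm wide and 2.4 mm thick (1.6 mm in its last 2 mm).
- driver: the screwdriver as a whole; its origin is on the underside of the handle as it lies, at the shoulder, axes as the handle's
- driver_block_hole0 (a point): centre of the mouth of the hole in the wooden driver block, on its top face. Block 70 x 70 x 60 mm tall, fixed; round hole 16 mm wide, right through, upright. The driver stands in it on its flat shoulder, blade 50 mm down the hole.
- driver_rest: fixed rest, origin in its underside. Foot 120 x 50 x 6 mm, its middle at x -10 mm. Two blue posts, 18 mm wide, 7 mm thick: at x -58 mm, 44 mm tall, under the handle; at x +25 mm under the shaft, with ears either side of it to 64 mm. The driver lies along the rest's x axis, blade to +x, shoulder above the origin; the handle is free at its sides and below between the posts.
- screw_slot (a point): centre of the slot of the brass lock screw, level with the head's top, 61 mm above the table. Head 24 mm across; slot along this point's x axis, open at both ends, 5 mm wide, 6 mm deep. Axis upright. A red lug below the head points along +x. The point turns with the screw.
- lock_screw (a joint): turn of the lock screw, rad, clockwise from above: 0 unlocked, 1.6 locked at a hard stop, lug over the stage plate. Friction about 0.06 N m; stays where it is left. The blade has about 0.25 rad of play in the slot either way, so the driver must turn by that much more than the screw.
- stage_base: fixed white microscope base, 220 x 180 mm, 45 mm tall, origin in the middle of its underside. Black stage plate, 95 mm across, centred at x +30 mm; lock screw at x -32 mm; steel column socket, 44 mm across, 57 mm tall, at x +83, y +62 mm
- eyepiece_center (a point): bystander, to be left where it stands: centre of the black eyepiece, 40 mm across, 48 mm tall
- objective_center (a point): bystander, to be left where it stands: centre of the silver objective lens, 44 mm across, 40 mm tall
- bowl_center (a point): bystander, to be left where it stands: centre of the terracotta bowl, 100 mm across, 40 mm tall
- dish_center (a point): bystander, to be left where it stands: centre of the glass petri dish, 92 mm across, 18 mm tall
- bottle_center (a point): bystander, to be left where it stands: centre of the small amber bottle, 36 mm across, 75 mm tall
- slidebox_center (a point): bystander, to be left where it stands: centre of the green slide box, 85 x 80 x 35 mm
Not all that is in view belongs to the job. Leave any turquoise look-alike of the part that bears driver_block_hole0 alone. Leave any purple look-alike of the driver alone.

How it is judged:
On the way, in this order (a step that is already met when the one before it is completed fails the run):
1. the driver stands upright in the block, blade down, fully down, let go (horizontal distance between driver_shoulder and driver_block_hole0 below 0.006 m and z of driver_shoulder in the frame of driver_block_hole0 below 0.004 m and angle between driver_handle's own x axis and vertical above 3 rad and contact force between the fingers and driver below 0.05 N and linear speed of driver below 0.02 m/s), for 0.2 s.
2. the blade is seated in the screw's slot, driver upright (z of driver_tip in the frame of screw_slot below -0.0035 m and horizontal distance between driver_tip and screw_slot below 0.004 m and angle between driver_handle's own x axis and vertical above 2.97 rad), for 0.1 s.
3. the screw is turned to its stop (over 1.48 rad) with the blade still seated (value of joint lock_screw above 1.48 rad and z of driver_tip in the frame of screw_slot below -0.003 m and horizontal distance between driver_tip and screw_slot below 0.005 m and angle between driver_handle's own x axis and vertical above 2.97 rad), for 0.1 s.
At the end, for the whole second after the job is handed in: The screw is at its stop (over 1.45 rad), and the driver stands in the block, blade down, within 8 degrees of upright, its shoulder within 6 mm of the hole's centre and within 4 mm of the block's top, at rest and let go (all of step 1 and value of joint lock_screw above 1.45 rad); the robot touches nothing.
It fails at once if the screw turns while the blade is not seated at least 2 mm in the slot, within 6 mm of its middle and within 10 degrees of upright (velocity of joint lock_screw above 0.15 rad/s and not (z of driver_tip in the frame of screw_slot below -0.002 m and horizontal distance between driver_tip and screw_slot below 0.006 m and angle between driver_handle's own x axis and vertical above 2.97 rad)).
It fails at once if the fingers press on the microscope base or its screw (contact force between the fingers and stage_base above 1 N).
It fails at once if another thing on the bench is moved by more than 25 mm (distance of any of eyepiece_center, objective_center, bowl_center, dish_center, bottle_center, slidebox_center from where it was at the start of the episode above 0.025 m).
It also fails if it takes over 61 s, if anything falls off the work surface, if the arm or the gripper's body presses on something with over 40 N, if the wrist force passes 120 N, or if a joint passes its speed limit or range.

### The arm

A 6-joint arm with a two-finger parallel gripper is mounted at the origin on the work surface. World frame = base frame: x ahead of the robot, y to its left, z up, the work surface at z = 0. Lengths are in m, angles in rad, forces in N, time in s.
With the tool pointing down it reaches from about 0.225 to 0.875 m from the base axis. Payload 3.4 kg.
Tool frame: the origin (TCP) lies at the very end of the fingers, on their centre line; the grasp point (between the pads) lies 19 mm behind it (grip_depth is the distance from the TCP to the grasp point, in m); x points along the fingers, z is the direction in which the jaws open and shut, and the axes are right-handed (so a half turn about x gives the same grasp; the last joint's range is limited). The gripper opens to 85 mm and grips with 20 to 120 N. Pads are 22 mm wide; open, the fingers measure 114 mm over their backs; the gripper's body (76 mm by 85 mm) begins 54 mm behind the grasp point. The pads swing forward as they close: fully open they stand 13 mm farther back than shut.
Start: joints at [-1.448, 0.276, 1.505, -0, 1.361, -0.121], TCP at [0.139, -0.558, 0.231] pointing down, gripper open.
Joint ranges: [-2.89, 2.89], [-0.75, 2.08], [0.22, 2.7], [-1.18, 4.32], [0.11, 2.71], [-2.7, 2.7]. Speed limits (rad/s): [2.57, 2.57, 3.14, 3.14, 3.14, 3.14].

### API

Orientations are given as a unit quaternion [w, x, y, z].
In Python, from rig import get_state, get_image, sign_off, grip_depth gives the robot as it stands. The module is installed in compiled form; this text tells all that it offers.
- The arm moves only by the tool arm_command, never from a script. Its argument "series" is a list of rows, each an object with "dp": the shift along the tool's x, y, z scaled (see below), a list of three; "angular": the turn, a rotation vector about the tool's x, y, z scaled (see below), a list of three; "gripper": the finger opening in mm, from 0 to 85.4. A call has exactly 8 rows; each row shifts and turns the pose as measured when the row begins, along the tool's axes as they then stand; what a row does not reach is not made up. The controller multiplies each number of a shift by 0.12 m and each number of a turn by 90 degrees. A row lasts 1/8 s, in which the tool goes at most 62.5 mm and 10.7 degrees, less where a joint would pass 70% of its speed; a pose out of reach is approached as far as the arm can. A call with a number of a shift or a turn outside -1 to 1 is refused whole. A call with a gripper value outside its range is refused whole. The fingers move at their own pace and stop on an object; "grip_force" is the grip in N (left out, the last holds). Time passes only in rows, so rows that do not move let the fingers close, or fill a call up. It gives the time, the measured TCP pose, the force and the opening at its end, in the units of the state.
- get_state(): the state, without advancing time (a new reading comes with each control period).
- get_image(name): name is "side" or "top"; returns a dict with "image" (400x640x3 uint8, blue, green, red), "depth" (400x640 float32, m along the optical axis (not along the pixel's ray), 0 where there is no reading), "mtx" (3x3 intrinsics, pixels), "k1" (the pictures are not rectified: a ray, as slopes to the right and down, at radius r is drawn at 1 + k1 r^2 times it, then the intrinsics apply), "view" (4x4, takes a point from world to camera coordinates). Camera axes: x right, y up, looking along -z (the intrinsics and any distortion apply to the point x, -y, -z); pixel columns grow to the right and rows downward; lengths in m; the calibration is good to about 2 mm. A picture is of the moment at which its call begins.
- sign_off(): hands the job in, once; it reports no verdict.
The state is a dict: "clock": time; "qpos": joint angles; "qd": joint speeds; "effort": joint torques, N m; "position": TCP position; "ee_rot": TCP orientation; "contact_force": force on the tool from outside, world axes, zero at the start; "moment": the same for the moment, N m; "width": finger opening in m.
Only numpy, scipy, OpenCV 4.12 (cv2) and the standard library are available. Lean on these libraries where they do the work, as an engineer would, in place of code of your own. Each camera call takes 0.05 s, during which the arm holds its last target. There are 200 camera calls.

## Working session

There is one attempt and no reset: what is moved stays moved. The work goes in short steps, Python scripts to look and compute and a tool call to move; the robot and the scene stay as the last step left them, time stands still between calls to the robot, and variables do not carry over. Pictures are saved under pics/ and viewed, about 8 in all and at most 12, crops included, and the job is handed in when it is done.

Besides the shell and the picture viewer there is one more tool, called after ">>>" as name([rows], argument=value, ...), one row to a line, values as JSON. arm_command: Moves the arm, as the interface text tells. Its arguments: {"type":"object","properties":{"series":{"type":"array","items":{"type":"object","properties":{"dp":{"type":"array","items":{"type":"number"}},"angular":{"type":"array","items":{"type":"number"}},"gripper":{"type":"number"}}}},"grip_force":{"type":"number"}},"required":["series"]}

```bash
mkdir -p pics; cat > h.py <<'E'
import numpy as np, cv2
from rig import get_state,get_image,sign_off
from scipy.spatial.transform import Rotation as R
def grab(n):
    d=get_image(n); np.savez(f'{n}.npz',**d); return d
def load(n): return dict(np.load(f'{n}.npz'))
def rays(d,uv):
    """world origin and ray dirs (unit depth) for pixels"""
    uv=np.atleast_2d(np.float64(uv)); K=d['mtx']; k=float(d['k1'])
    p=cv2.undistortPoints(uv.reshape(-1,1,2),K,np.array([k,0,0,0.])).reshape(-1,2)
    c=np.c_[p[:,0],-p[:,1],-np.ones(len(p))]; V=d['view']
    return -V[:3,:3].T@V[:3,3], c@V[:3,:3]
def onz(d,uv,z):
    o,r=rays(d,uv); return o+r*((z-o[2])/r[:,2])[:,None]
def pts(d,uv):
    uv=np.atleast_2d(uv).astype(int); o,r=rays(d,uv); return o+r*d['depth'][uv[:,1],uv[:,0]][:,None]
def proj(d,P):
    c=np.atleast_2d(P)@d['view'][:3,:3].T+d['view'][:3,3]
    p,_=cv2.projectPoints((c*[1,-1,-1]).reshape(-1,1,3),np.zeros(3),np.zeros(3),d['mtx'],np.array([float(d['k1']),0,0,0]))
    return p.reshape(-1,2)
def quat(q): return R.from_quat([q[1],q[2],q[3],q[0]])
E
python3 - <<'E'
from h import *
for n in('top','side'):
    d=grab(n); cv2.imwrite(f'pics/{n}0.png',d['image']); print(n,d['mtx'],d['k1'],d['view'])
s=get_state(); print(s); print(quat(s['ee_rot']).as_matrix())
E
```

```text
top [[424.06467991   0.         326.32237051]
 [  0.         424.06467991 205.7432817 ]
 [  0.           0.           1.        ]] 0.016484361171364183 [[ 0.01283742 -0.99990359 -0.00529225 -0.03041144]
 [ 0.99100075  0.01201751  0.13331578 -0.53872262]
 [-0.13323933 -0.00695605  0.99105948 -1.24575143]
 [ 0.          0.          0.          1.        ]]
side [[368.93804949   0.         314.44151178]
 [  0.         368.93804949 195.94297505]
 [  0.           0.           1.        ]] 0.0302414045698137 [[ 0.99854322 -0.05393268 -0.00164633 -0.54275368]
 [ 0.03907566  0.70175691  0.71134403 -0.04369239]
 [-0.03720936 -0.71037209  0.70284206 -1.14443801]
 [ 0.          0.          0.          1.        ]]
{'clock': 0.1, 'qpos': array([-1.44799261e+00,  2.76561635e-01,  1.50600246e+00, -1.15404045e-05,
        1.36070319e+00, -1.21003541e-01]), 'qd': array([ 5.71874137e-04, -8.38250330e-04, -1.48593287e-03, -4.03561533e-05,
        9.54041264e-05,  8.38443401e-04]), 'effort': array([ 1.44688205e-03, -4.17701054e+01, -2.46404833e+01, -1.81507862e-04,
        5.73327328e-03, -2.06399292e-06]), 'position': array([ 0.13873558, -0.55753077,  0.23051079]), 'ee_rot': array([ 0.55666892,  0.43590314,  0.55751262, -0.43507223]), 'contact_force': array([-0.13234493, -0.43798979,  0.36088691]), 'moment': array([-0.04226171,  0.01674948, -0.01986902]), 'width': 0.08532076487484024}
[[-2.16336323e-04  9.70425378e-01  2.41401197e-01]
 [ 1.66063907e-03  2.41401219e-01 -9.70423976e-01]
 [-9.99998598e-01  1.90942304e-04 -1.66375015e-03]]
```

View pics/top0.png

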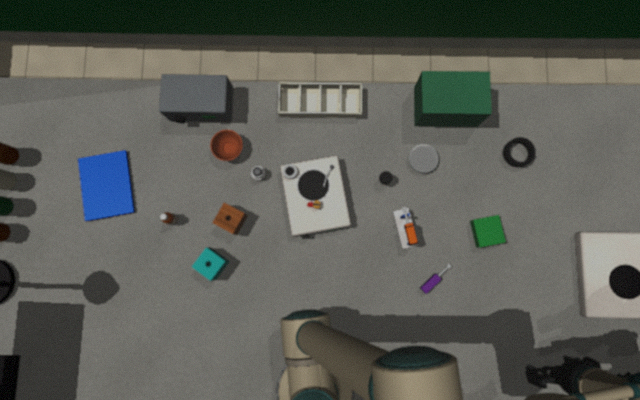

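View pics/side0.png

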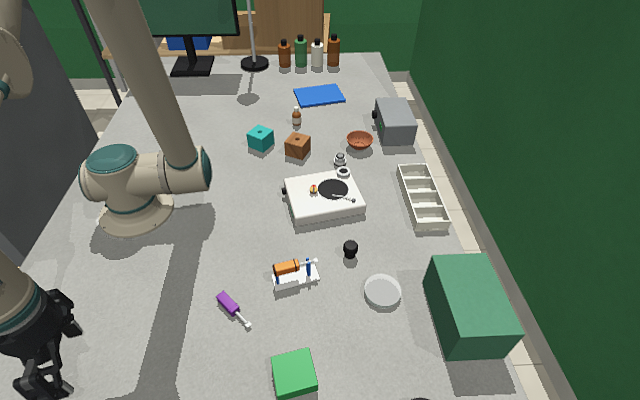

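The top view shows the driver at about (408,228), the block hole at (229,218) and the screw at (315,205). The turquoise and purple look-alikes are at (209,264) and (432,284). Next I'll zoom in and measure.

```bash
cat > z.py <<'E'
from h import *
def crop(d,c,s=22,f=9):
    x,y=c; return cv2.resize(d['image'][y-s:y+s,x-s:x+s],None,fx=f,fy=f,interpolation=cv2.INTER_NEAREST)
E
python3 - <<'E'
from z import *
t,s=load('top'),load('side')
a=np.hstack([crop(t,c,22,6) for c in((408,228),(315,205),(229,219))])
b=np.hstack([crop(s,c,22,6) for c in((292,270),(318,188),(297,146))])
cv2.imwrite('pics/z0.png',np.vstack([a,b]))
def mask(d,lo,hi,box):
    h=cv2.cvtColor(d['image'],cv2.COLOR_BGR2HSV); m=cv2.inRange(h,lo,hi); k=np.zeros_like(m); x0,y0,x1,y1=box; k[y0:y1,x0:x1]=m[y0:y1,x0:x1]; return k
for n,d,box in(('top',t,(385,200,430,255)),('side',s,(262,250,325,295))):
    m=mask(d,(5,150,90),(20,255,255),box); ys,xs=np.nonzero(m); P=pts(d,np.c_[xs,ys])
    print(n,'orange',len(xs),xs.mean(),ys.mean(),cv2.minAreaRect(np.c_[xs,ys].astype(np.float32)),P.mean(0),P.std(0))
    m=mask(d,(100,120,40),(130,255,255),box);N,l,st,c=cv2.connectedComponentsWithStats(m)
    for i in range(1,N):
        ys,xs=np.nonzero(l==i);print('blue',st[i],pts(d,np.c_[xs,ys]).mean(0))
for d,c in((t,(229,219)),(s,(297,146))):
    h=cv2.cvtColor(d['image'],cv2.COLOR_BGR2HSV)[c[1]-8:c[1]+8,c[0]-10:c[0]+10,2]; print(h)
h=cv2.cvtColor(t['image'],cv2.COLOR_BGR2HSV)[199:211,304:326]; print(h[...,0]);print(h[...,1])
E
```

```text
top orange 170 410.88235294117646 233.34117647058824 ((410.85296630859375, 233.41180419921875), (20.615528106689453, 8.246211051940918), 75.96376037597656) [ 0.45659778 -0.27149114  0.06790096] [0.01652699 0.00783167 0.00269511]
blue [402 216   2   1   2] [ 0.50874909 -0.25018442  0.05347223]
side orange 179 285.8994413407821 267.75977653631287 ((285.9663391113281, 267.27203369140625), (10.892312049865723, 25.449329376220703), 75.25643920898438) [ 0.45791073 -0.28518123  0.06893337] [0.01711811 0.04039682 0.05762664]
blue [306 258   3   3   7] [ 0.51050657 -0.25705109  0.0631886 ]
blue [306 262   4  14  39] [ 0.51241629 -0.26994427  0.04012677]
blue [276 277   3   7  15] [ 0.43306189 -0.29196891  0.02696157]
[[118 118 122 121 126 122 128 128 120 122 120 124 117 117 120 125 119 121
  122 118]
 [116 111 113 120 119 121 127 130 127 124 125 118 121 116 117 119 120 125
  123 122]
 [114 110 117 110 115 125 120 122 129 121 125 125 123 117 119 116 122 123
  123 123]
 [116 115 114 114 115 118 115 118 109 115 115 123 123 123 126 119 115 118
  117 107]
 [119 114 113 114 114 115 109  95  88  84 
[... 3873 characters left out ...]
0 137 149 162 150 141  98  39
   27  12  10   6]
 [ 16  18  38 101 181 198 198 193 173 147 122 126 118 118 121 114  88  36
   19  16  12   7]
 [  9  16  36  90 150 187 194 186 182 173 159 141 132 131 138 131  86  29
   17  14  10  16]
 [ 14  15  32  54  90 116 129 139 143 145 153 169 164 165 166 144  87  37
   15  14  14  10]
 [ 12  14  15  23  39  46  49  55  65  82 116 151 168 164 158 121  63  23
   17  14  12  11]
 [ 12  15  17  13  17  17  23  25  28  28  52  79  98 104  98  70  39  21
   18   8  16  12]
 [ 16  17  17  12  17  13  17  20  21  25  27  34  39  33  28  20  15  12
   12  15  15  10]
 [ 18  16  17  16  16  19  14  22  17  21  23  24  20  17  17  11  13  13
   13   9  11   9]]
```

View pics/z0.png

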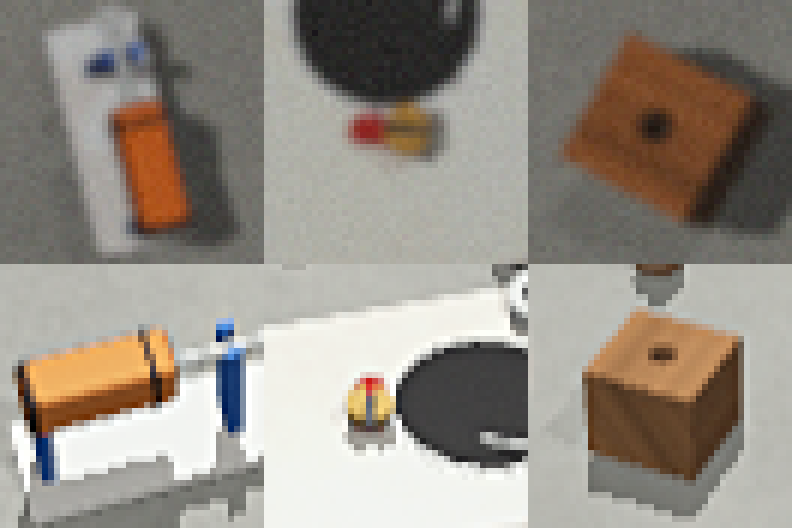

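The crops show the rest and driver lying with the blade away from the robot. The red lug points to +y with the slot along it, and the block hole is dark and clear. Next I'll compute the positions.

```bash
cat > m.py <<'E'
from h import *
def wcent(d,w,box,z):
    x0,y0,x1,y1=box; yy,xx=np.mgrid[y0:y1,x0:x1]; w=np.clip(w[y0:y1,x0:x1].astype(float),0,None)
    uv=[(w*xx).sum()/w.sum(),(w*yy).sum()/w.sum()]; return np.round(uv,2),np.round(onz(d,uv,z)[0],4)
E
python3 - <<'E'
from m import *
t,s=load('top'),load('side')
for n,d in(('t',t),('s',s)): print(n,'cam',rays(d,[[0,0]])[0])
H=lambda d:cv2.cvtColor(d['image'],cv2.COLOR_BGR2HSV).astype(int)
ht,hs=H(t),H(s)
print('hole t',wcent(t,100-ht[...,2],(223,212,236,223),.06))
print('hole s',wcent(s,160-hs[...,2],(290,135,305,143),.06))
# brass head: hue 13-25
for n,d,h,box in(('t',t,ht,(312,196,324,213)),('s',s,hs,(304,176,332,200))):
    w=((h[...,0]>12)&(h[...,0]<30)&(h[...,1]>80)).astype(int); print('brass',n,w[box[1]:box[3],box[0]:box[2]].sum(),wcent(d,w,box,.061))
    w=((h[...,0]<6)&(h[...,1]>100)).astype(int); bx=(box[0]-10,box[1],box[2],box[3]);print('red',n,wcent(d,w,bx,.048))
# black plate & white base
w=((ht[...,2]<70)).astype(int); print('plate t',wcent(t,w,(295,165,331,202),.05))
m=((ht[...,1]<30)&(ht[...,2]>150)).astype(np.uint8); k=np.zeros_like(m);k[150:240,275:357]=m[150:240,275:357]
N,l,st,c=cv2.connectedComponentsWithStats(k); i=1+st[1:,4].argmax(); c=cv2.findContours((l==i).astype(np.uint8),0,1)[0][0]
b=cv2.boxPoints(cv2.minAreaRect(c)); P=onz(t,b,.045); print('base corners',P, P.mean(0))
# handle: orange top face corners (top view, z=.068)
w=((ht[...,0]>4)&(ht[...,0]<20)&(ht[...,1]>150)&(ht[...,2]>90)).astype(np.uint8);k=np.zeros_like(w);k[200:255,385:430]=w[200:255,385:430]
r=cv2.minAreaRect(cv2.findContours(k,0,1)[0][0]);b=onz(t,cv2.boxPoints(r),.068);print('handle',b,b.mean(0))
# side blob
w=((hs[...,0]>4)&(hs[...,0]<22)&(hs[...,1]>120)).astype(np.uint8);k=np.zeros_like(w);k[250:295,262:320]=w[250:295,262:320]
ys,xs=np.nonzero(k);P=pts(s,np.c_[xs,ys]);P=P[(P[:,2]>.064)&(P[:,2]<.073)];print('side top-face',len(P),P.mean(0));r=cv2.minAreaRect((P[:,:2]*1000).astype(np.float32));print(r)
for n,d,h,box in (('t',t,ht,(395,200,425,220)),('s',s,hs,(300,250,325,270))):
    w=(h[...,0]>100)&(h[...,0]<130)&(h[...,1]>100); ys,xs=np.nonzero(w[box[1]:box[3],box[0]:box[2]]); uv=np.c_[xs+box[0],ys+box[1]]; print('ears',n,uv.tolist(),onz(d,uv.mean(0),.06))
E
```

```text
t cam [ 0.36828184 -0.03259991  1.30627305]
s cam [ 0.50108651 -0.81158753  0.83454594]
hole t (array([227.67, 217.67]), array([0.4967, 0.2672, 0.06  ]))
hole s (array([296.82, 138.6 ]), array([0.4954, 0.2633, 0.06  ]))
brass t 54 (array([316.57, 204.06]), array([0.5404, 0.0051, 0.061 ]))
red t (array([309.8 , 204.05]), array([0.542 , 0.0258, 0.048 ]))
brass s 35 (array([313.09, 189.26]), array([ 0.5395, -0.0007,  0.061 ]))
red s (array([313.4, 185.2]), array([0.5421, 0.0313, 0.048 ]))
plate t (array([312.56, 185.01]), array([0.5996, 0.0184, 0.05  ]))
base corners [[ 0.65830755  0.12116836  0.045     ]
 [ 0.69370258 -0.05212913  0.045     ]
 [ 0.48347651 -0.09269863  0.045     ]
 [ 0.44942806  0.07695769  0.045     ]] [0.57122868 0.01332457 0.045     ]
handle [[ 0.48175376 -0.25296135  0.068     ]
 [ 0.48791852 -0.27638319  0.068     ]
 [ 0.43111164 -0.28970818  0.068     ]
 [ 0.42500952 -0.26642934  0.068     ]] [ 0.45644836 -0.27137051  0.068     ]
side top-face 204 [ 0.45764862 -0.27886459  0.06799278]
((457.14508056640625, -277.5104064941406), (64.4552230834961, 25.947307586669922), 15.38054370880127)
ears t [[408, 214], [403, 215], [408, 215], [402, 216], [403, 216], [404, 216], [402, 217], [403, 217]] [[ 0.50881888 -0.25385317  0.06      ]]
ears s [[306, 258], [307, 258], [308, 258], [306, 259], [307, 259], [308, 259], [306, 260], [308, 262], [309, 262], [307, 263], [308, 263], [309, 263], [306, 264], [307, 264], [308, 264], [309, 264], [306, 265], [307, 265], [308, 265], [309, 265], [306, 266], [307, 266], [308, 266], [309, 266], [307, 267], [308, 267], [309, 267], [307, 268], [308, 268], [309, 268], [307, 269], [308, 269], [309, 269]] [[ 0.51177871 -0.27132428  0.06      ]]
```

```bash
cat > plan.py <<'E'
from h import *
from scipy.spatial.transform import Slerp
def down(yaw_z,tilt=0,head=None):
    """tool down, jaw axis heading yaw_z (deg); then tilt (deg) about tool z"""
    a=np.radians(yaw_z); z=np.array([np.cos(a),np.sin(a),0]); x=np.array([0,0,-1.]); M=np.c_[x,np.cross(z,x),z]
    return R.from_matrix(M)*R.from_rotvec([0,0,np.radians(tilt)])
def plan(p,Rt,n=8,g=None):
    s=get_state(); p0=s['position'];R0=quat(s['ee_rot']); print('clock',round(s['clock'],2),'pos',p0.round(4),'q',np.round(s['qpos'],2),'F',s['contact_force'].round(1),'w',round(s['width'],4))
    S=Slerp([0,1],R.concatenate([R0,Rt])); pp=p0;Rp=R0
    for k in range(1,n+1):
        q=p0+(np.array(p)-p0)*k/n; Rk=S(k/n); dp=Rp.inv().apply(q-pp)/.12; an=(Rp.inv()*Rk).as_rotvec()/(np.pi/2)
        print(dp.round(3).tolist(),an.round(4).tolist(),'!' if np.linalg.norm(dp)>.52 or np.linalg.norm(an)>.1188 else ''); pp=q;Rp=Rk
E
python3 -c "
from plan import *
plan([.40,-.289,.115],down(-75,45))"
```

```text
clock 0.1 pos [ 0.1387 -0.5575  0.2305] q [-1.45  0.28  1.51 -0.    1.36 -0.12] F [-0.1 -0.4  0.4] w 0.0853
[0.121, 0.332, -0.206] [-0.0014, 0.0004, 0.0625] 
[0.153, 0.319, -0.205] [-0.0014, 0.0004, 0.0625] 
[0.183, 0.303, -0.204] [-0.0014, 0.0004, 0.0625] 
[0.212, 0.284, -0.203] [-0.0014, 0.0004, 0.0625] 
[0.239, 0.262, -0.202] [-0.0014, 0.0004, 0.0625] 
[0.264, 0.238, -0.202] [-0.0014, 0.0004, 0.0625] 
[0.286, 0.211, -0.201] [-0.0014, 0.0004, 0.0625] 
[0.306, 0.182, -0.2] [-0.0014, 0.0004, 0.0625]
```

>>> arm_command([
  {"dp": [0.12, 0.33, -0.205], "angular": [-0.0014, 0, 0.0625], "gripper": 85},
  {"dp": [0.15, 0.32, -0.205], "angular": [-0.0014, 0, 0.0625], "gripper": 85},
  {"dp": [0.18, 0.3, -0.205], "angular": [-0.0014, 0, 0.0625], "gripper": 85},
  {"dp": [0.21, 0.285, -0.205], "angular": [-0.0014, 0, 0.0625], "gripper": 85},
  {"dp": [0.24, 0.26, -0.2], "angular": [-0.0014, 0, 0.0625], "gripper": 85},
  {"dp": [0.265, 0.24, -0.2], "angular": [-0.0014, 0, 0.0625], "gripper": 85},
  {"dp": [0.285, 0.21, -0.2], "angular": [-0.0014, 0, 0.0625], "gripper": 85},
  {"dp": [0.305, 0.18, -0.2], "angular": [-0.0014, 0, 0.0625], "gripper": 85},
], grip_force=100)

```text
clock: 1.1
position: [0.4072, -0.2853, 0.1152]
ee_rot: [0.688, 0.614, 0.343, -0.179]
contact_force: [0.5, -0.6, -0.1]
width: 0.0851
```

```bash
python3 -c "
from plan import *
plan([.469,-.2705,.0426],down(-75,45),6)
d=grab('side'); a=d['image'][220:320,220:380]; e=grab('top'); b=e['image'][180:280,340:500]
cv2.imwrite('pics/a1.png',cv2.resize(np.vstack([a,b]),None,fx=3,fy=3))"
```

```text
clock 1.1 pos [ 0.4072 -0.2853  0.1152] q [-1.34  0.28  2.23  1.04  0.99 -0.8 ] F [ 0.5 -0.6 -0.1] w 0.0851
[0.133, -0.012, 0.001] [0.0004, 0.0013, -0.0021] 
[0.134, -0.011, 0.001] [0.0004, 0.0013, -0.0021] 
[0.134, -0.011, 0.001] [0.0004, 0.0013, -0.0021] 
[0.134, -0.01, 0.002] [0.0004, 0.0013, -0.0021] 
[0.134, -0.01, 0.002] [0.0004, 0.0013, -0.0021] 
[0.134, -0.009, 0.002] [0.0004, 0.0013, -0.0021]
```

View pics/a1.png

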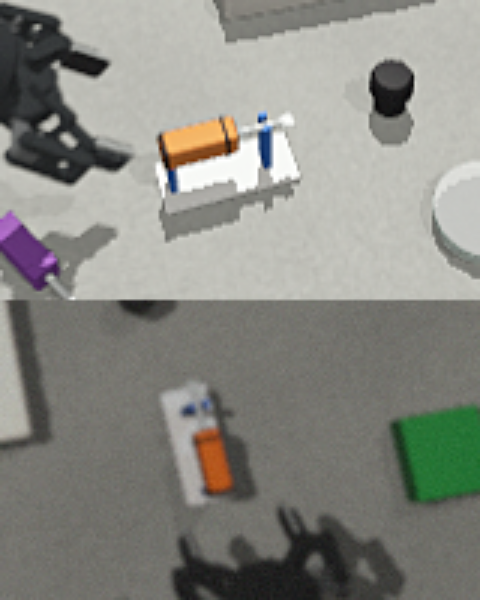

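```bash
python3 -c "
from plan import *
t,d=load('top'),load('side'); s=get_state();p=s['position'];r=quat(s['ee_rot'])
for b in(0,-.013):
  q=[p+r.apply([b,0,k]) for k in(-.043,0,.043)]
  print(proj(t,q).round(1).tolist(),proj(d,q).round(1).tolist())
h=np.array([.456,-.274,.068]);dd=np.array([.966,.259,0])
print(proj(t,[h-.0325*dd,h,h+.0325*dd]),proj(d,[h-.0325*dd,h,h+.0325*dd]))
cv2.imwrite('pics/a2.png',np.hstack([cv2.resize(t['image'][205:265,390:450],None,fx=6.5,fy=6.5),cv2.resize(d['image'][220:280,220:280],None,fx=6.5,fy=6.5)]))
"
```

```text
[[402.3, 254.1], [417.1, 250.3], [432.0, 246.6]] [[259.5, 242.6], [263.2, 256.2], [267.2, 270.7]]
[[403.7, 257.3], [418.7, 253.5], [433.7, 249.7]] [[255.3, 241.2], [258.9, 254.9], [262.8, 269.6]]
[[414.81384274 244.3891763 ]
 [411.75159292 233.54563265]
 [408.71285135 222.77903225]] [[272.43987079 267.63619265]
 [285.19800501 264.18922152]
 [297.75030138 260.80239963]]
```

View pics/a2.png

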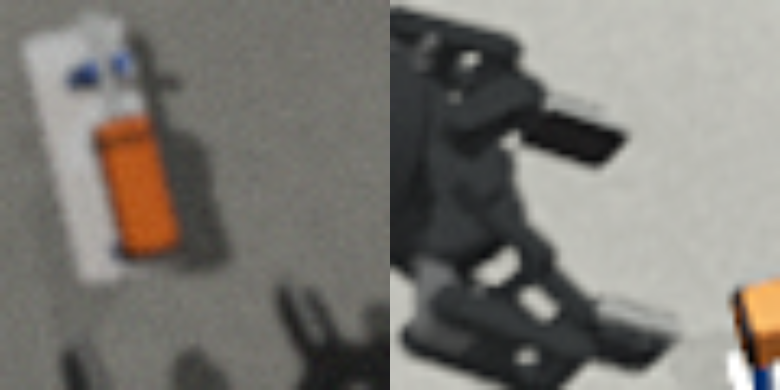

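Top view: fingertips are at (401,259) and (434,250), matching the TCP prediction within about 1 px, and the handle is where I planned it. The side camera is biased by about 2.5 px. Descending now.

>>> arm_command([
  {"dp": [0.133, -0.012, 0.001], "angular": [0, 0.001, -0.002], "gripper": 85},
  {"dp": [0.134, -0.011, 0.001], "angular": [0, 0.001, -0.002], "gripper": 85},
  {"dp": [0.134, -0.011, 0.001], "angular": [0, 0.001, -0.002], "gripper": 85},
  {"dp": [0.134, -0.01, 0.001], "angular": [0, 0.001, -0.002], "gripper": 85},
  {"dp": [0.134, -0.01, 0.001], "angular": [0, 0.001, -0.002], "gripper": 85},
  {"dp": [0.134, -0.01, 0.001], "angular": [0, 0.001, -0.002], "gripper": 85},
  {"dp": [0, 0, 0], "angular": [0, 0, 0], "gripper": 0},
  {"dp": [0, 0, 0], "angular": [0, 0, 0], "gripper": 0},
])

```text
clock: 2.2
position: [0.4726, -0.2732, 0.036]
ee_rot: [0.685, 0.609, 0.355, -0.185]
contact_force: [0.8, 0.1, -0.3]
width: 0.0507
```

>>> arm_command([
  {"dp": [0, 0, 0], "angular": [0, 0, 0], "gripper": 0},
  {"dp": [0, 0, 0], "angular": [0, 0, 0], "gripper": 0},
  {"dp": [0, 0, 0], "angular": [0, 0, 0], "gripper": 0},
  {"dp": [0, 0, 0], "angular": [0, 0, 0], "gripper": 0},
  {"dp": [0, 0, 0], "angular": [0, 0, 0], "gripper": 0},
  {"dp": [0, 0, 0], "angular": [0, 0, 0], "gripper": 0},
  {"dp": [0, 0, 0], "angular": [0, 0, 0], "gripper": 0},
  {"dp": [0, 0, 0], "angular": [0, 0, 0], "gripper": 0},
])

```text
clock: 3.2
position: [0.4718, -0.274, 0.0367]
ee_rot: [0.685, 0.608, 0.355, -0.186]
contact_force: [0.5, -0.3, -1.2]
width: 0.023
```

```bash
python3 -c "
from plan import *
s=get_state();plan([s['position'][0],s['position'][1],.22],quat(s['ee_rot']),4)"
```

```text
clock 3.2 pos [ 0.4718 -0.274   0.0367] q [-1.16  0.45  2.25  1.29  0.81 -0.96] F [ 0.5 -0.3 -1.2] w 0.023
[-0.272, 0.268, 0.003] [0.0, 0.0, 0.0] 
[-0.272, 0.268, 0.003] [0.0, 0.0, 0.0] 
[-0.272, 0.268, 0.003] [0.0, 0.0, 0.0] 
[-0.272, 0.268, 0.003] [0.0, 0.0, 0.0]
```

>>> arm_command([
  {"dp": [-0.27, 0.27, 0], "angular": [0, 0, 0], "gripper": 0},
  {"dp": [-0.3, 0.3, 0], "angular": [0, 0, 0], "gripper": 0},
  {"dp": [-0.3, 0.3, 0], "angular": [0, 0, 0], "gripper": 0},
  {"dp": [-0.1, 0.1, 0], "angular": [0.1, 0, 0], "gripper": 0},
  {"dp": [0, 0, 0], "angular": [0.118, 0, 0], "gripper": 0},
  {"dp": [0, 0, 0], "angular": [0.118, 0, 0], "gripper": 0},
  {"dp": [0, 0, 0], "angular": [0.118, 0, 0], "gripper": 0},
  {"dp": [0, 0, 0], "angular": [0.118, 0, 0], "gripper": 0},
])

```text
clock: 4.2
position: [0.4718, -0.2724, 0.2058]
ee_rot: [0.343, 0.849, 0.236, -0.326]
contact_force: [-0.4, -0.3, -1.4]
width: 0.0232
```

```bash
python3 -c "
from plan import *
plan([.45,.10,.25],down(-62,45)*R.from_euler('x',135,degrees=True),9)
print(load('top')['depth'].max())"
```

```text
clock 4.2 pos [ 0.4718 -0.2724  0.2058] q [-1.15  0.15  2.04  0.93  1.04  0.54] F [-0.4 -0.3 -1.4] w 0.0232
[0.018, -0.22, -0.269] [0.0903, 0.0001, -0.0125] 
[0.023, -0.256, -0.235] [0.0903, 0.0001, -0.0125] 
[0.028, -0.286, -0.196] [0.0903, 0.0001, -0.0125] 
[0.034, -0.31, -0.154] [0.0903, 0.0001, -0.0125] 
[0.04, -0.328, -0.109] [0.0903, 0.0001, -0.0125] 
[0.047, -0.339, -0.061] [0.0903, 0.0001, -0.0125] 
[0.053, -0.344, -0.013] [0.0903, 0.0001, -0.0125] 
[0.06, -0.341, 0.036] [0.0903, 0.0001, -0.0125] 
[0.067, -0.331, 0.084] [0.0903, 0.0001, -0.0125] 
2.2131417
```

>>> arm_command([
  {"dp": [0.018, -0.22, -0.27], "angular": [0.09, 0, -0.012], "gripper": 0},
  {"dp": [0.023, -0.255, -0.235], "angular": [0.09, 0, -0.012], "gripper": 0},
  {"dp": [0.028, -0.285, -0.195], "angular": [0.09, 0, -0.012], "gripper": 0},
  {"dp": [0.034, -0.31, -0.155], "angular": [0.09, 0, -0.012], "gripper": 0},
  {"dp": [0.04, -0.33, -0.11], "angular": [0.09, 0, -0.012], "gripper": 0},
  {"dp": [0.047, -0.34, -0.06], "angular": [0.09, 0, -0.012], "gripper": 0},
  {"dp": [0.053, -0.345, -0.013], "angular": [0.09, 0, -0.012], "gripper": 0},
  {"dp": [0.06, -0.34, 0.036], "angular": [0.09, 0, -0.012], "gripper": 0},
])

```text
clock: 5.2
position: [0.4543, 0.0666, 0.2485]
ee_rot: [-0.21, 0.876, 0.076, -0.427]
contact_force: [-0.4, 0.2, -1.7]
width: 0.0232
```

```bash
python3 -c "
from plan import *
# grasp pt on driver axis approx; handle centre ~3mm behind, so blade tip 80mm below grasp pt
Rt=down(-62,45)*R.from_euler('x',180,degrees=True); print(Rt.as_matrix().round(3))
g=np.array([.496,.2665,.06+.05+.082+.02]); plan(g+Rt.apply([.019,0,0]),Rt,8)"
```

```text
[[ 0.624 -0.624 -0.469]
 [ 0.332 -0.332  0.883]
 [-0.707 -0.707 -0.   ]]
clock 5.2 pos [0.4543 0.0666 0.2485] q [-0.51 -0.2   2.24  0.9   0.83  2.3 ] F [-0.4  0.2 -1.7] w 0.0232
[0.139, -0.173, 0.05] [0.0704, -0.0008, -0.0015] 
[0.14, -0.166, 0.069] [0.0704, -0.0008, -0.0015] 
[0.14, -0.157, 0.086] [0.0704, -0.0008, -0.0015] 
[0.141, -0.147, 0.103] [0.0704, -0.0008, -0.0015] 
[0.141, -0.134, 0.118] [0.0704, -0.0008, -0.0015] 
[0.142, -0.12, 0.132] [0.0704, -0.0008, -0.0015] 
[0.142, -0.104, 0.145] [0.0704, -0.0008, -0.0015] 
[0.143, -0.087, 0.155] [0.0704, -0.0008, -0.0015]
```

```bash
python3 -c "
from plan import *
Rt=down(-62,45)*R.from_euler('x',180,degrees=True)
g=np.array([.496,.2665,.06+.05+.082+.02]); plan(g+Rt.apply([.019,0,0]),quat(get_state()['ee_rot']),4)"
```

```text
clock 5.2 pos [0.4543 0.0666 0.2485] q [-0.51 -0.2   2.24  0.9   0.83  2.3 ] F [-0.4  0.2 -1.7] w 0.0232
[0.279, -0.347, 0.1] [0.0, 0.0, 0.0] 
[0.279, -0.347, 0.1] [0.0, 0.0, 0.0] 
[0.279, -0.347, 0.1] [0.0, 0.0, 0.0] 
[0.279, -0.347, 0.1] [0.0, 0.0, 0.0]
```

>>> arm_command([
  {"dp": [0.28, -0.347, 0.1], "angular": [0, 0, 0], "gripper": 0},
  {"dp": [0.28, -0.347, 0.1], "angular": [0, 0, 0], "gripper": 0},
  {"dp": [0.28, -0.347, 0.1], "angular": [0, 0, 0], "gripper": 0},
  {"dp": [0.28, -0.347, 0.1], "angular": [0, 0, 0], "gripper": 0},
  {"dp": [0, 0, 0], "angular": [0.1, 0, 0], "gripper": 0},
  {"dp": [0, 0, 0], "angular": [0.1, 0, 0], "gripper": 0},
  {"dp": [0, 0, 0], "angular": [0.1, 0, 0], "gripper": 0},
  {"dp": [0, 0, 0], "angular": [0.1, 0, 0], "gripper": 0},
])

```text
clock: 6.2
position: [0.505, 0.2768, 0.1753]
ee_rot: [-0.482, 0.766, -0.043, -0.423]
contact_force: [0.2, -0.9, -1.1]
width: 0.0227
```

```bash
python3 -c "
from plan import *
Rt=down(-62,45)*R.from_euler('x',180,degrees=True)
g=np.array([.496,.2665,.06+.05+.082+.02]); plan(g+Rt.apply([.019,0,0]),Rt,4)"
```

```text
clock 6.2 pos [0.505  0.2768 0.1753] q [0.28 0.07 2.28 1.62 0.15 2.7 ] F [ 0.2 -0.9 -1.1] w 0.0227
[-0.032, -0.033, -0.019] [0.0397, -0.0002, 0.0041] 
[-0.033, -0.033, -0.017] [0.0397, -0.0002, 0.0041] 
[-0.033, -0.034, -0.015] [0.0397, -0.0002, 0.0041] 
[-0.033, -0.035, -0.012] [0.0397, -0.0002, 0.0041]
```

The wrist hit j6's limit near a singularity because I wound it the wrong way. I'll fit a quick arm model so I can plan the unwind and pick a better heading.

```bash
cat > kin.py <<'E'
from h import *
from scipy.optimize import least_squares
Y=lambda a:R.from_euler('y',a); Z=lambda a:R.from_euler('z',a)
def fk(q,L):
    h,a,e,b,t=L; R1=Z(q[0]); R2=R1*Y(q[1]); R3=R2*Y(q[2]); R4=R3*Z(q[3]); R5=R4*Y(q[4]); R6=R5*Z(q[5])
    p=np.array([0,0,h])+R2.apply([0,0,a])+R3.apply([e,0,b])+R5.apply([0,0,t]); return p,R6
D=[([-1.448,.2766,1.506,0,1.3607,-.121],[.1387,-.5575,.2305],[.5567,.4359,.5575,-.4351]),
([-1.34,.28,2.23,1.04,.99,-.8],[.4072,-.2853,.1152],[.688,.614,.343,-.179]),
([-1.16,.45,2.25,1.29,.81,-.96],[.4718,-.274,.0367],[.685,.608,.355,-.186]),
([-1.15,.15,2.04,.93,1.04,.54],[.4718,-.2724,.2058],[.343,.849,.236,-.326]),
([-.51,-.2,2.24,.9,.83,2.3],[.4543,.0666,.2485],[-.21,.876,.076,-.427]),
([.28,.07,2.28,1.62,.15,2.7],[.505,.2768,.1753],[-.482,.766,-.043,-.423])]
L=least_squares(lambda L:np.concatenate([fk(q,L)[0]-p for q,p,_ in D]),[.3,.4,0,.4,.2]).x
OFF=fk(D[0][0],L)[1].inv()*quat(D[0][2])
LIM=np.array([[-2.89,2.89],[-.75,2.08],[.22,2.7],[-1.18,4.32],[.11,2.71],[-2.7,2.7]])
def ik(p,Rt,q0,tries=30):
    rng=np.random.default_rng(0);best=None
    for k in range(tries):
        s=np.clip(q0,LIM[:,0]+.01,LIM[:,1]-.01) if k==0 else rng.uniform(LIM[:,0],LIM[:,1])
        f=lambda q:np.r_[(fk(q,L)[0]-p)*5,((fk(q,L)[1]*OFF).inv()*Rt).as_rotvec()]
        r=least_squares(f,s,bounds=(LIM[:,0],LIM[:,1]))
        if r.cost<1e-4:
            m=np.min(np.minimum(r.x-LIM[:,0],LIM[:,1]-r.x)[2:])
            if best is None or m>best[0]: best=(m,r.x)
    return best
E
python3 - <<'E'
from kin import *; from plan import down
print(L)
for q,p,o in D: print((fk(q,L)[0]-p).round(4),((fk(q,L)[1]*OFF).inv()*quat(o)).magnitude().round(3))
for hd in (-40,-20,0,10,50,70,90):
    Rt=down(hd-90,45)*R.from_euler('x',180,degrees=True)
    for z in(.212,.092):
        b=ik(np.array([.496,.2665,z])+Rt.apply([.019,0,0]),Rt,D[-1][0],12); print(hd,z,None if b is None else (round(b[0],2),b[1].round(2)))
E
```

```text
[0.15774192 0.70053079 0.09755191 0.41574432 0.45131839]Traceback (most recent call last):
  File "<stdin>", line 3, in <module>
AttributeError: 'float' object has no attribute 'round'
```

```bash
python3 - <<'E'
from kin import *; from plan import down
for q,p,o in D: print((fk(q,L)[0]-p).round(4),round(float(((fk(q,L)[1]*OFF).inv()*quat(o)).magnitude()),3))
for hd in (-40,-20,0,10,50,70,90):
    Rt=down(hd-90,45)*R.from_euler('x',180,degrees=True)
    for z in(.212,.092):
        b=ik(np.array([.496,.2665,z])+Rt.apply([.019,0,0]),Rt,D[-1][0],12); print(hd,z,None if b is None else (round(b[0],2),b[1].round(2)))
E
```

```text
[-0.0681 -0.0146 -0.0329] 0.0
[-0.0098  0.0167  0.01  ] 0.009
[-0.006  -0.0088  0.0142] 0.008
[-0.0082  0.0004  0.0018] 0.003
[-0.0079 -0.0174 -0.0016] 0.005
[ 0.0492 -0.0473  0.0085] 0.004
-40 0.212 (np.float64(0.38), array([ 1.06,  0.33,  1.79, -0.8 ,  1.31,  0.52]))
-40 0.092 (np.float64(0.29), array([ 1.06,  0.49,  1.93, -0.89,  1.11,  0.76]))
-20 0.212 (np.float64(0.23), array([ 1.06,  0.21,  1.99, -0.95,  1.03,  0.39]))
-20 0.092 (np.float64(0.0), array([ 1.06,  0.41,  2.15, -1.18,  0.86,  0.78]))
0 0.212 (np.float64(0.08), array([ 0.95,  0.09,  2.16, -1.1 ,  0.7 ,  0.2 ]))
0 0.092 None
10 0.212 (np.float64(0.02), array([ 0.83,  0.04,  2.22, -1.16,  0.49,  0.04]))
10 0.092 (np.float64(0.15), array([0.83, 0.33, 2.44, 4.17, 0.53, 1.11]))
50 0.212 None
50 0.092 (np.float64(0.29), array([0.11, 0.34, 2.41, 1.96, 0.56, 2.1 ]))
70 0.212 None
70 0.092 (np.float64(0.37), array([-0.05,  0.39,  2.22,  1.31,  0.77,  2.33]))
90 0.212 (np.float64(0.04), array([-0.08,  0.3 ,  1.86,  0.85,  1.22,  2.66]))
90 0.092 (np.float64(0.32), array([-0.08,  0.47,  2.  ,  0.97,  1.03,  2.38]))
```

```bash
python3 - <<'E'
s=open('kin.py').read()
s=s.replace("""    h,a,e,b,t=L; R1""","""    h,sx,a,ax,e,b,y,wx,t=L; R1""").replace("p=np.array([0,0,h])+R2.apply([0,0,a])+R3.apply([e,0,b])+R5.apply([0,0,t])","p=R1.apply([sx,y,h])+R2.apply([ax,0,a])+R3.apply([e,0,b])+R5.apply([wx,0,t])").replace("[.3,.4,0,.4,.2]).x","[.3,0,.4,0,0,.4,0,0,.2]).x")
open('kin.py','w').write(s)
E
python3 - <<'E'
from kin import *; from plan import down
print(L.round(3))
for q,p,o in D: print((fk(q,L)[0]-p).round(4))
q=get_state()['qpos']
for hd in (65,80,95):
    Rt=down(hd-90,45)*R.from_euler('x',180,degrees=True)
    for z in(.212,.092):
        b=ik(np.array([.496,.2665,z])+Rt.apply([.019,0,0]),Rt,q,12); print(hd,z,None if b is None else (round(b[0],2),b[1].round(2)))
E
```

```text
[ 0.132 -0.003  0.632  0.004  0.06   0.423  0.069  0.005  0.361]
[-0.0009  0.0003 -0.    ]
[-0.0007  0.0026 -0.0013]
[ 0.0007 -0.0022  0.0013]
[ 0.0011 -0.0009 -0.0001]
[ 0.0006 -0.0005  0.0012]
[-0.0015  0.0003 -0.0011]
65 0.212 None
65 0.092 (np.float64(0.32), array([-0.06,  0.36,  2.23,  1.35,  0.74,  2.38]))
80 0.212 (np.float64(0.0), array([-0.1 ,  0.23,  1.97,  0.93,  1.09,  2.7 ]))
80 0.092 (np.float64(0.31), array([-0.09,  0.41,  2.11,  1.09,  0.92,  2.39]))
95 0.212 (np.float64(0.09), array([-0.09,  0.31,  1.84,  0.81,  1.28,  2.61]))
95 0.092 (np.float64(0.33), array([-0.09,  0.47,  1.97,  0.9 ,  1.09,  2.37]))
```

```bash
python3 - <<'E'
from kin import *; from plan import *
s=get_state();q=s['qpos'];R0=quat(s['ee_rot']);g=s['position']-R0.apply([.019,0,0])
for hd in (95,105,115):
    Rt=down(hd-90,45)*R.from_euler('x',180,degrees=True)
    for z in(.19,.15): 
        b=ik(np.array([.496,.2665,z])+Rt.apply([.019,0,0]),Rt,q,12); print(hd,z,None if b is None else (round(b[0],2),b[1].round(2)))
for y in (20,40,60,80):
    Rt=Z(np.radians(y))*R0; b=ik(g+Rt.apply([.019,0,0]),Rt,q,12); print(y,b and b[1].round(2))
Rt=Z(np.radians(75))*R0; plan(np.array([.496,.2665,.195])+Rt.apply([.019,0,0]),Rt,8)
E
```

```text
95 0.19 (np.float64(0.13), array([-0.09,  0.34,  1.86,  0.83,  1.25,  2.57]))
95 0.15 (np.float64(0.21), array([-0.09,  0.39,  1.91,  0.85,  1.18,  2.49]))
105 0.19 (np.float64(0.2), array([-0.07,  0.39,  1.77,  0.75,  1.36,  2.5 ]))
105 0.15 (np.float64(0.26), array([-0.07,  0.44,  1.82,  0.77,  1.3 ,  2.44]))
115 0.19 (np.float64(0.26), array([-0.04,  0.44,  1.68,  0.68,  1.47,  2.44]))
115 0.15 (np.float64(0.32), array([-0.04,  0.48,  1.72,  0.69,  1.41,  2.38]))
20 [0.04 0.11 2.23 1.3  0.57 2.6 ]
40 [-0.08  0.2   2.11  1.09  0.9   2.45]
60 [-0.1   0.31  1.94  0.91  1.17  2.33]
80 [-0.06  0.41  1.76  0.75  1.4   2.22]
clock 6.2 pos [0.505  0.2768 0.1753] q [0.28 0.07 2.28 1.62 0.15 2.7 ] F [ 0.2 -0.9 -1.1] w 0.0227
[-0.012, -0.001, 0.009] [-0.0718, -0.0732, -0.0185] 
[-0.011, -0.002, 0.01] [-0.0718, -0.0732, -0.0185] 
[-0.009, -0.004, 0.011] [-0.0718, -0.0732, -0.0185] 
[-0.008, -0.005, 0.011] [-0.0718, -0.0732, -0.0185] 
[-0.006, -0.007, 0.012] [-0.0718, -0.0732, -0.0185] 
[-0.005, -0.008, 0.011] [-0.0718, -0.0732, -0.0185] 
[-0.003, -0.009, 0.011] [-0.0718, -0.0732, -0.0185] 
[-0.002, -0.011, 0.01] [-0.0718, -0.0732, -0.0185]
```

>>> arm_command([
  {"dp": [-0.012, 0, 0.009], "angular": [-0.072, -0.073, -0.0185], "gripper": 0},
  {"dp": [-0.011, 0, 0.01], "angular": [-0.072, -0.073, -0.0185], "gripper": 0},
  {"dp": [-0.009, -0.004, 0.011], "angular": [-0.072, -0.073, -0.0185], "gripper": 0},
  {"dp": [-0.008, -0.005, 0.011], "angular": [-0.072, -0.073, -0.0185], "gripper": 0},
  {"dp": [-0.006, -0.007, 0.012], "angular": [-0.072, -0.073, -0.0185], "gripper": 0},
  {"dp": [-0.005, -0.008, 0.011], "angular": [-0.072, -0.073, -0.0185], "gripper": 0},
  {"dp": [-0.003, -0.009, 0.011], "angular": [-0.072, -0.073, -0.0185], "gripper": 0},
  {"dp": [-0.002, -0.011, 0.01], "angular": [-0.072, -0.073, -0.0185], "gripper": 0},
])

```text
clock: 7.2
position: [0.486, 0.2794, 0.1805]
ee_rot: [0.114, -0.623, -0.446, 0.632]
contact_force: [-0.2, 1.4, -0.7]
width: 0.0227
```

```bash
python3 - <<'E'
from kin import *; from plan import *
R0=quat(get_state()['ee_rot']).as_matrix(); hd=np.degrees(np.arctan2(R0[1,0],R0[0,0])); print(R0.round(3),hd)
Rt=down(102-90,45)*R.from_euler('x',180,degrees=True); plan(np.array([.496,.2665,.195])+Rt.apply([.019,0,0]),Rt,5)
E
```

```text
[[-0.198  0.412 -0.89 ]
 [ 0.701 -0.575 -0.422]
 [-0.686 -0.707 -0.175]] 105.74989121539384
clock 7.2 pos [0.486  0.2794 0.1805] q [-0.08  0.39  1.78  0.77  1.39  2.23] F [-0.2  1.4 -0.7] w 0.0227
[-0.003, 0.004, -0.011] [0.0367, 0.0055, 0.0045] 
[-0.003, 0.003, -0.011] [0.0367, 0.0055, 0.0045] 
[-0.003, 0.002, -0.011] [0.0367, 0.0055, 0.0045] 
[-0.003, 0.002, -0.012] [0.0367, 0.0055, 0.0045] 
[-0.003, 0.001, -0.012] [0.0367, 0.0055, 0.0045]
```

>>> arm_command([
  {"dp": [-0.003, 0.004, -0.011], "angular": [0.0367, 0.0055, 0.0045], "gripper": 0},
  {"dp": [-0.003, 0.003, -0.011], "angular": [0.0367, 0.0055, 0.0045], "gripper": 0},
  {"dp": [-0.003, 0.002, -0.011], "angular": [0.0367, 0.0055, 0.0045], "gripper": 0},
  {"dp": [-0.003, 0.002, -0.012], "angular": [0.0367, 0.0055, 0.0045], "gripper": 0},
  {"dp": [-0.003, 0, -0.012], "angular": [0.0367, 0.0055, 0.0045], "gripper": 0},
  {"dp": [0, 0, 0], "angular": [0, 0, 0], "gripper": 0},
  {"dp": [0, 0, 0], "angular": [0, 0, 0], "gripper": 0},
  {"dp": [0, 0, 0], "angular": [0, 0, 0], "gripper": 0},
])

```text
clock: 8.2
position: [0.4952, 0.2787, 0.1785]
ee_rot: [0.202, -0.62, -0.334, 0.681]
contact_force: [0.4, 0.4, -0.8]
width: 0.0231
```

```bash
python3 - <<'E'
from z import *; from plan import *
Rt=down(102-90,45)*R.from_euler('x',180,degrees=True); plan(np.array([.496,.2665,.195])+Rt.apply([.019,0,0]),Rt,2)
s=get_state(); r=quat(s['ee_rot']); print(r.as_matrix().round(3)); g=s['position']-r.apply([.019,0,0]);print(g)
t,d=grab('top'),grab('side')
for z in (.057,0,-.082): print(proj(t,g+[0,0,z]).round(1),proj(d,g+[0,0,z]).round(1))
print(proj(t,[.4967,.2672,.06]),proj(d,[.4967,.2672,.06]))
cv2.imwrite('pics/b1.png',np.hstack([cv2.resize(t['image'][180:250,195:265],None,fx=5.6,fy=5.6),cv2.resize(d['image'][85:155,265:335],None,fx=5.6,fy=5.6)]))
E
```

```text
clock 8.2 pos [0.4952 0.2787 0.1785] q [-0.08  0.38  1.79  0.77  1.34  2.54] F [ 0.4  0.4 -0.8] w 0.0231
[-0.005, -0.013, 0.008] [-0.0029, 0.0008, -0.0007] 
[-0.005, -0.013, 0.007] [-0.0029, 0.0008, -0.0007] 
[[-0.149  0.139 -0.979]
 [ 0.69  -0.695 -0.203]
 [-0.709 -0.705  0.008]]
[0.49804944 0.26563373 0.19195406]
[[210.6 209.2]] [[295.5  89.3]]
[[216.5 211.9]] [[296.2 105.2]]
[[224.1 215.4]] [[297.1 126.3]]
[[227.67346015 217.68242939]] [[297.17453076 137.93078346]]
```

View pics/b1.png

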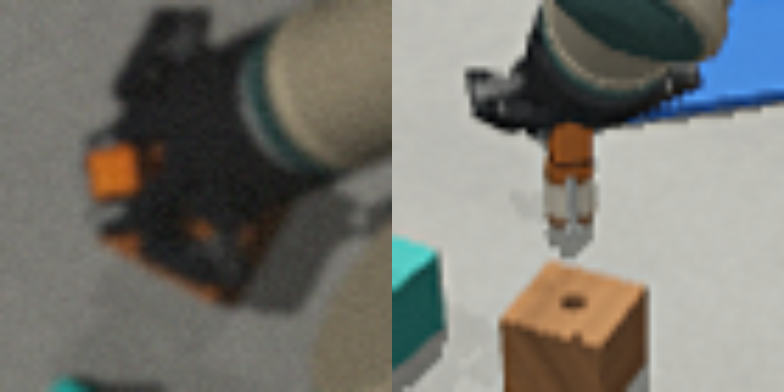

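The side view shows the driver upright, with its shaft at (297,125) above the hole at (297,139). The top view shows the butt at (215,210), about 6 mm to −y, which agrees with the 6 mm grasp offset. Refining this.

```bash
python3 - <<'E'
from m import *
t,d=load('top'),load('side')
h=cv2.cvtColor(t['image'],cv2.COLOR_BGR2HSV).astype(int)
w=((h[...,0]>3)&(h[...,0]<20)&(h[...,1]>140)&(h[...,2]>110))
print('butt',w[203:217,208:221].sum(),wcent(t,w,(208,203,221,217),.192+.0345))
print(h[203:218,208:222,2])
g=d['image'].astype(int); hs=cv2.cvtColor(d['image'],cv2.COLOR_BGR2HSV)
for r in range(106,133,2): print(r,g[r,288:307].mean(1).round().astype(int).tolist())
print(hs[106:118,288:307,1])
dd=d['depth']
for r in range(106,133,2): print(r,dd[r,290:305].round(2).tolist())
E
```

```text
butt 66 (array([214.64, 210.21]), array([0.4984, 0.2614, 0.2265]))
[[123 118 111  99  83  72  57  43  37  31  34  38  31  36]
 [123 113  94  76  64  70  73  56  36  36  34  28  30  31]
 [125 103  90  65  72  84  90  86  78  74  49  30  29  32]
 [121 112  95  91 102 113 123 126 139 132  97  58  35  46]
 [121 108 110 131 153 158 162 166 173 173 138  76  40  52]
 [119 109 117 162 182 185 186 186 190 185 151  84  51  51]
 [115 104 118 158 188 189 189 187 194 184 155  91  44  47]
 [123 105 116 155 179 189 189 187 187 182 163  99  51  46]
 [114 113 113 146 177 193 188 182 190 185 162 106  56  45]
 [119 116 119 150 176 192 193 186 189 184 167 113  63  41]
 [115 116 117 139 174 186 183 180 177 167 140 100  57  35]
 [120 117 115 130 155 153 136 126 124 113  95  62  37  35]
 [123 115 113 111 113 105  92  74  74  67  50  40  35  38]
 [123 125 114 101  93  81  77  78  69  50  37  32  38  39]
 [129 120 110  97  97  97  98 105  89  66  37  32  32  33]]
106 [25, 28, 31, 32, 33, 25, 20, 19, 30, 21, 16, 16, 21, 23, 17, 11, 11, 7, 10]
108 [157, 3, 11, 60, 43, 40, 80, 77, 79, 78, 75, 67, 60, 77, 121, 1
[... 5542 characters left out ...]
, 1.4600000381469727, 1.4600000381469727, 1.4500000476837158, 1.4600000381469727, 1.4600000381469727]
130 [1.4500000476837158, 1.440000057220459, 1.4500000476837158, 1.440000057220459, 1.440000057220459, 1.4500000476837158, 1.4500000476837158, 1.4500000476837158, 1.440000057220459, 1.4500000476837158, 1.4500000476837158, 1.4500000476837158, 1.440000057220459, 1.4500000476837158, 1.4500000476837158]
132 [1.440000057220459, 1.4299999475479126, 1.3300000429153442, 1.340000033378601, 1.3300000429153442, 1.3300000429153442, 1.3300000429153442, 1.3300000429153442, 1.340000033378601, 1.440000057220459, 1.4299999475479126, 1.4299999475479126, 1.440000057220459, 1.4299999475479126, 1.440000057220459]
```

```bash
python3 - <<'E'
from plan import *
d=load('side')
for r in(126.5,127.5):print(onz(d,[[296.7,r]],.1115))
R0=quat(get_state()['ee_rot']); print('axis tilt: driver x in world', (R0.apply([1,1,0])/2**.5).round(3))
p=get_state()['position']; Rt=down(102-90,45)*R.from_euler('x',180,degrees=True)
plan(p+np.array([-.002,.006,-.04]),R0,3)
E
```

```text
[[0.49675679 0.26200896 0.1115    ]]
[[0.49663581 0.25599413 0.1115    ]]
axis tilt: driver x in world [-0.008 -0.004 -1.   ]
clock 8.3 pos [0.4953 0.2787 0.1785] q [-0.08  0.38  1.79  0.77  1.34  2.54] F [ 0.8 -0.1 -0.6] w 0.0228
[0.091, 0.066, 0.001] [0.0, 0.0, 0.0] 
[0.091, 0.066, 0.001] [0.0, 0.0, 0.0] 
[0.091, 0.066, 0.001] [0.0, 0.0, 0.0]
```

>>> arm_command([
  {"dp": [0.09, 0.066, 0], "angular": [0, 0, 0], "gripper": 0},
  {"dp": [0.09, 0.066, 0], "angular": [0, 0, 0], "gripper": 0},
  {"dp": [0.08, 0.06, 0], "angular": [0, 0, 0], "gripper": 0},
  {"dp": [0, 0, 0], "angular": [0, 0, 0], "gripper": 0},
  {"dp": [0, 0, 0], "angular": [0, 0, 0], "gripper": 0},
  {"dp": [0, 0, 0], "angular": [0, 0, 0], "gripper": 0},
  {"dp": [0, 0, 0], "angular": [0, 0, 0], "gripper": 0},
  {"dp": [0, 0, 0], "angular": [0, 0, 0], "gripper": 0},
])

```text
clock: 9.3
position: [0.4938, 0.2846, 0.1371]
ee_rot: [0.202, -0.62, -0.334, 0.681]
contact_force: [-0.1, -0.0, -1.3]
width: 0.023
```

```bash
python3 - <<'E'
from plan import *
s=get_state();R0=quat(s['ee_rot']);g=s['position']-R0.apply([.019,0,0]);print('axis',g+.006*R0.apply([-1,1,0])/2**.5,(R0.apply([1,1,0])/2**.5).round(3))
plan([.494,s['position'][1],s['position'][2]-.02],R0,2)
t,d=grab('top'),grab('side')
cv2.imwrite('pics/b2.png',np.hstack([cv2.resize(t['image'][195:235,205:245],None,fx=10,fy=10),cv2.resize(d['image'][108:148,277:317],None,fx=10,fy=10,interpolation=cv2.INTER_NEAREST)]))
E
```

```text
axis [0.49784446 0.26565345 0.1506027 ] [-0.008 -0.004 -1.   ]
clock 9.3 pos [0.4938 0.2846 0.1371] q [-0.07  0.42  1.84  0.79  1.26  2.47] F [-0.1 -0.  -1.3] w 0.023
[0.059, 0.059, -0.002] [0.0, 0.0, 0.0] 
[0.059, 0.059, -0.002] [0.0, 0.0, 0.0]
```

View pics/b2.png

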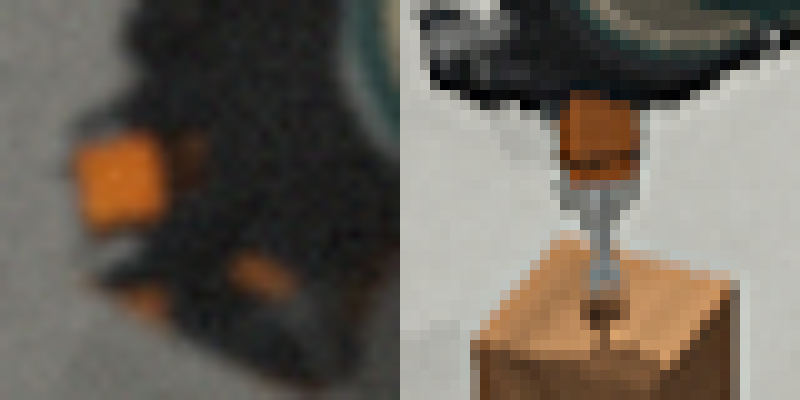

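Aligned: in the side view the blade is at col 297.3 directly over the hole at col 297.6. Lowering.

>>> arm_command([
  {"dp": [0.059, 0.059, 0], "angular": [0, 0, 0], "gripper": 0},
  {"dp": [0.059, 0.059, 0], "angular": [0, 0, 0], "gripper": 0},
  {"dp": [0.059, 0.059, 0], "angular": [0, 0, 0], "gripper": 0},
  {"dp": [0.059, 0.059, 0], "angular": [0, 0, 0], "gripper": 0},
  {"dp": [0.04, 0.04, 0], "angular": [0, 0, 0], "gripper": 0},
  {"dp": [0, 0, 0], "angular": [0, 0, 0], "gripper": 0},
  {"dp": [0, 0, 0], "angular": [0, 0, 0], "gripper": 0},
  {"dp": [0, 0, 0], "angular": [0, 0, 0], "gripper": 0},
])

```text
clock: 10.4
position: [0.4933, 0.2844, 0.0863]
ee_rot: [0.203, -0.62, -0.334, 0.681]
contact_force: [-0.7, 1.0, -0.5]
width: 0.0225
```

>>> arm_command([
  {"dp": [0.014, 0.014, 0], "angular": [0, 0, 0], "gripper": 0},
  {"dp": [0.012, 0.012, 0], "angular": [0, 0, 0], "gripper": 0},
  {"dp": [0.012, 0.012, 0], "angular": [0, 0, 0], "gripper": 0},
  {"dp": [0.006, 0.006, 0], "angular": [0, 0, 0], "gripper": 0},
  {"dp": [0, 0, 0], "angular": [0, 0, 0], "gripper": 0},
  {"dp": [0, 0, 0], "angular": [0, 0, 0], "gripper": 0},
  {"dp": [0, 0, 0], "angular": [0, 0, 0], "gripper": 0},
  {"dp": [0, 0, 0], "angular": [0, 0, 0], "gripper": 0},
])

```text
clock: 11.4
position: [0.4936, 0.2844, 0.079]
ee_rot: [0.203, -0.62, -0.334, 0.68]
contact_force: [0.3, -0.0, -1.0]
width: 0.0229
```

>>> arm_command([
  {"dp": [0.007, 0.007, 0], "angular": [0, 0, 0], "gripper": 0},
  {"dp": [0.006, 0.006, 0], "angular": [0, 0, 0], "gripper": 0},
  {"dp": [0.006, 0.006, 0], "angular": [0, 0, 0], "gripper": 0},
  {"dp": [0, 0, 0], "angular": [0, 0, 0], "gripper": 0},
  {"dp": [0, 0, 0], "angular": [0, 0, 0], "gripper": 0},
  {"dp": [0, 0, 0], "angular": [0, 0, 0], "gripper": 0},
  {"dp": [0, 0, 0], "angular": [0, 0, 0], "gripper": 0},
  {"dp": [0, 0, 0], "angular": [0, 0, 0], "gripper": 0},
])

```text
clock: 12.4
position: [0.4939, 0.2844, 0.0789]
ee_rot: [0.203, -0.62, -0.336, 0.679]
contact_force: [0.1, -1.5, 0.9]
width: 0.023
```

>>> arm_command([
  {"dp": [0, 0, 0], "angular": [0, 0, 0], "gripper": 80},
  {"dp": [0, 0, 0], "angular": [0, 0, 0], "gripper": 80},
  {"dp": [0, 0, 0], "angular": [0, 0, 0], "gripper": 80},
  {"dp": [0, 0, 0], "angular": [0, 0, 0], "gripper": 80},
  {"dp": [0, 0, 0], "angular": [0, 0, 0], "gripper": 80},
  {"dp": [-0.1, 0, 0], "angular": [0, 0, 0], "gripper": 80},
  {"dp": [-0.3, 0, 0], "angular": [0, 0, 0], "gripper": 80},
  {"dp": [-0.4, 0, 0], "angular": [0, 0, 0], "gripper": 80},
])

```text
clock: 13.4
position: [0.506, 0.2175, 0.1473]
ee_rot: [0.203, -0.617, -0.336, 0.682]
contact_force: [0.6, 0.3, 0.3]
width: 0.0798
```

```bash
python3 - <<'E'
from plan import *; from kin import *
s=get_state();print('w',s['width'],s['position'],s['qpos'].round(2))
t,d=grab('top'),grab('side')
cv2.imwrite('pics/c1.png',np.hstack([cv2.resize(t['image'][190:240,200:250],None,fx=8,fy=8),cv2.resize(d['image'][108:158,272:322],None,fx=8,fy=8,interpolation=cv2.INTER_NEAREST)]))
R0=quat(s['ee_rot']); print('jaw heading',np.degrees(np.arctan2(*R0.as_matrix()[[1,0],2])))
q=s['qpos']
for z in(-168,12,102,-78):
    for p in ([.497,.267,.11],[.54,.004,.15]):
        b=ik(np.array(p),down(z),q,12); print(z,p,b and b[1].round(2))
for z in (85,-95,0,-10,180,170,-5,-20):
    b=ik(np.array([.54,.004,.15]),down(z),q,12);print('screw jaw',z,b and b[1].round(2))
E
```

```text
w 0.0798062847378036 [0.50599762 0.21751812 0.14725267] [-0.19  0.43  1.8   0.73  1.36  2.43]
jaw heading -168.03822778122145
-168 [0.497, 0.267, 0.11] None
-168 [0.54, 0.004, 0.15] None
12 [0.497, 0.267, 0.11] [0.37 0.35 1.71 0.   1.08 0.16]
12 [0.54, 0.004, 0.15] [-0.12  0.28  1.71 -0.    1.15 -0.33]
102 [0.497, 0.267, 0.11] [ 0.37  0.35  1.71 -0.    1.08 -1.41]
102 [0.54, 0.004, 0.15] [-0.12  0.28  1.71 -0.    1.15 -1.9 ]
-78 [0.497, 0.267, 0.11] [0.37 0.35 1.71 0.   1.08 1.73]
-78 [0.54, 0.004, 0.15] [-0.12  0.28  1.71  0.    1.15  1.24]
screw jaw 85 [-0.12  0.28  1.71 -0.    1.15 -1.6 ]
screw jaw -95 [-0.12  0.28  1.71  0.    1.15  1.54]
screw jaw 0 [-0.12  0.28  1.71 -0.    1.15 -0.12]
screw jaw -10 [-0.12  0.28  1.71  0.    1.15  0.05]
screw jaw 180 None
screw jaw 170 None
screw jaw -5 [-0.12  0.28  1.71  0.    1.15 -0.03]
screw jaw -20 [-0.12  0.28  1.71  0.    1.15  0.23]
```

View pics/c1.png

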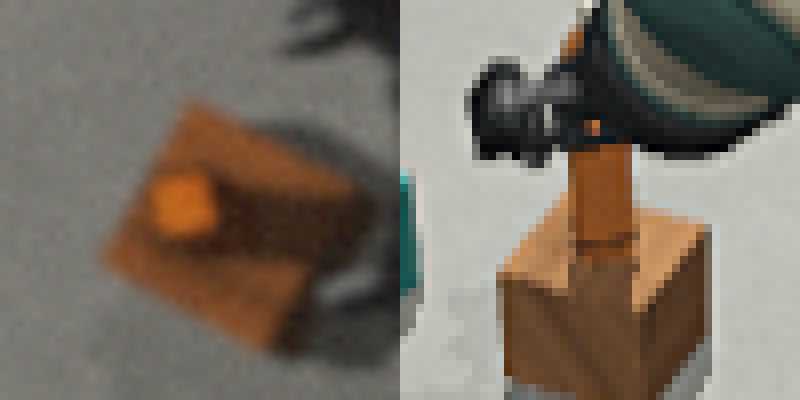

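Seated: the driver stands upright in the block, free of the fingers. The top view shows the butt at (223,216). Now moving over it, tool straight down.

```bash
python3 - <<'E'
from plan import *
plan([.498,.2656,.23],down(12),16)
E
```

```text
clock 13.5 pos [0.5102 0.2155 0.1496] q [-0.19  0.43  1.79  0.73  1.36  2.43] F [ 0.5  0.1 -0.1] w 0.0798
[-0.011, -0.049, 0.001] [0.1153, 0.0477, -0.0] !
[-0.011, -0.048, 0.009] [0.1153, 0.0477, -0.0] !
[-0.012, -0.045, 0.017] [0.1153, 0.0477, -0.0] !
[-0.013, -0.042, 0.024] [0.1153, 0.0477, -0.0] !
[-0.015, -0.037, 0.03] [0.1153, 0.0477, -0.0] !
[-0.018, -0.031, 0.035] [0.1153, 0.0477, -0.0] !
[-0.021, -0.024, 0.038] [0.1153, 0.0477, -0.0] !
[-0.024, -0.017, 0.04] [0.1153, 0.0477, -0.0] !
[-0.027, -0.01, 0.041] [0.1153, 0.0477, -0.0] !
[-0.03, -0.003, 0.04] [0.1153, 0.0477, -0.0] !
[-0.033, 0.004, 0.037] [0.1153, 0.0477, -0.0] !
[-0.035, 0.011, 0.033] [0.1153, 0.0477, -0.0] !
[-0.038, 0.016, 0.028] [0.1153, 0.0477, -0.0] !
[-0.039, 0.021, 0.022] [0.1153, 0.0477, -0.0] !
[-0.041, 0.024, 0.015] [0.1153, 0.0477, -0.0] !
[-0.042, 0.026, 0.007] [0.1153, 0.0477, -0.0] !
```

>>> arm_command([
  {"dp": [-0.2, 0, 0], "angular": [-0.118, 0, 0], "gripper": 80},
  {"dp": [-0.2, 0, 0], "angular": [-0.118, 0, 0], "gripper": 80},
  {"dp": [-0.2, 0, 0], "angular": [-0.118, 0, 0], "gripper": 80},
  {"dp": [-0.1, 0, 0], "angular": [-0.118, 0, 0], "gripper": 80},
  {"dp": [0, 0, 0], "angular": [-0.118, 0, 0], "gripper": 80},
  {"dp": [0, 0, 0], "angular": [-0.118, 0, 0], "gripper": 80},
  {"dp": [0, 0, 0], "angular": [-0.118, 0, 0], "gripper": 80},
  {"dp": [0, 0, 0], "angular": [-0.118, 0, 0], "gripper": 80},
])

```text
clock: 14.5
position: [0.5198, 0.1561, 0.2089]
ee_rot: [0.275, 0.592, 0.709, -0.267]
contact_force: [-0.5, 1.0, 0.5]
width: 0.0801
```

```bash
python3 - <<'E'
from plan import *
plan([.498,.2656,.21],down(12),10)
E
```

```text
clock 14.5 pos [0.5198 0.1561 0.2089] q [-0.29  0.39  1.68  0.67  1.53  0.96] F [-0.5  1.   0.5] w 0.0801
[0.065, -0.004, -0.066] [-0.0987, -0.041, -0.038] 
[0.061, 0.011, -0.07] [-0.0987, -0.041, -0.038] 
[0.055, 0.025, -0.071] [-0.0987, -0.041, -0.038] 
[0.049, 0.039, -0.069] [-0.0987, -0.041, -0.038] 
[0.042, 0.052, -0.065] [-0.0987, -0.041, -0.038] 
[0.034, 0.064, -0.058] [-0.0987, -0.041, -0.038] 
[0.026, 0.074, -0.05] [-0.0987, -0.041, -0.038] 
[0.019, 0.082, -0.039] [-0.0987, -0.041, -0.038] 
[0.012, 0.088, -0.027] [-0.0987, -0.041, -0.038] 
[0.005, 0.092, -0.013] [-0.0987, -0.041, -0.038]
```

>>> arm_command([
  {"dp": [0.065, 0, -0.066], "angular": [-0.099, -0.041, -0.038], "gripper": 80},
  {"dp": [0.06, 0.011, -0.07], "angular": [-0.099, -0.041, -0.038], "gripper": 80},
  {"dp": [0.055, 0.025, -0.07], "angular": [-0.099, -0.041, -0.038], "gripper": 80},
  {"dp": [0.049, 0.039, -0.069], "angular": [-0.099, -0.041, -0.038], "gripper": 80},
  {"dp": [0.042, 0.052, -0.065], "angular": [-0.099, -0.041, -0.038], "gripper": 80},
  {"dp": [0.034, 0.064, -0.058], "angular": [-0.099, -0.041, -0.038], "gripper": 80},
  {"dp": [0.026, 0.074, -0.05], "angular": [-0.099, -0.041, -0.038], "gripper": 80},
  {"dp": [0.019, 0.082, -0.039], "angular": [-0.099, -0.041, -0.038], "gripper": 80},
])

```text
clock: 15.5
position: [0.4978, 0.2454, 0.2043]
ee_rot: [0.657, 0.054, 0.751, 0.012]
contact_force: [0.1, -0.0, 0.2]
width: 0.0801
```

```bash
python3 - <<'E'
from plan import *
plan([.498,.2656,.17],down(12),5)
E
```

```text
clock 15.5 pos [0.4978 0.2454 0.2043] q [0.25 0.31 1.54 0.13 1.4  0.28] F [ 0.1 -0.   0.2] w 0.0801
[0.06, 0.028, 0.006] [-0.0342, -0.0157, -0.0137] 
[0.059, 0.029, 0.006] [-0.0342, -0.0157, -0.0137] 
[0.059, 0.03, 0.007] [-0.0342, -0.0157, -0.0137] 
[0.058, 0.031, 0.007] [-0.0342, -0.0157, -0.0137] 
[0.058, 0.032, 0.007] [-0.0342, -0.0157, -0.0137]
```

>>> arm_command([
  {"dp": [0.06, 0.028, 0.006], "angular": [-0.034, -0.0157, -0.0137], "gripper": 80},
  {"dp": [0.06, 0.029, 0.006], "angular": [-0.034, -0.0157, -0.0137], "gripper": 80},
  {"dp": [0.06, 0.03, 0.007], "angular": [-0.034, -0.0157, -0.0137], "gripper": 80},
  {"dp": [0.058, 0.031, 0.007], "angular": [-0.034, -0.0157, -0.0137], "gripper": 80},
  {"dp": [0.058, 0.032, 0.007], "angular": [-0.034, -0.0157, -0.0137], "gripper": 80},
  {"dp": [0, 0, 0], "angular": [0, 0, 0], "gripper": 80},
  {"dp": [0, 0, 0], "angular": [0, 0, 0], "gripper": 80},
  {"dp": [0, 0, 0], "angular": [0, 0, 0], "gripper": 80},
])

```text
clock: 16.5
position: [0.4943, 0.2639, 0.1629]
ee_rot: [0.701, -0.076, 0.705, 0.073]
contact_force: [0.2, 0.0, 0.2]
width: 0.0798
```

```bash
python3 - <<'E'
from plan import *
plan([.4978,.2656,.095],down(12),5)
E
```

```text
clock 16.5 pos [0.4943 0.2639 0.1629] q [ 0.37  0.3   1.64 -0.    1.2   0.16] F [0.2 0.  0.2] w 0.0798
[0.113, 0.002, 0.007] [0.0002, -0.0009, 0.0006] 
[0.113, 0.002, 0.007] [0.0002, -0.0009, 0.0006] 
[0.113, 0.002, 0.007] [0.0002, -0.0009, 0.0006] 
[0.113, 0.002, 0.007] [0.0002, -0.0009, 0.0006] 
[0.113, 0.002, 0.006] [0.0002, -0.0009, 0.0006]
```

>>> arm_command([
  {"dp": [0.11, 0.002, 0.007], "angular": [0, -0.001, 0.001], "gripper": 80},
  {"dp": [0.11, 0.002, 0.007], "angular": [0, -0.001, 0.001], "gripper": 80},
  {"dp": [0.11, 0.002, 0.007], "angular": [0, -0.001, 0.001], "gripper": 80},
  {"dp": [0.11, 0.002, 0.007], "angular": [0, -0.001, 0], "gripper": 80},
  {"dp": [0.1, 0.002, 0.006], "angular": [0, -0.001, 0], "gripper": 80},
  {"dp": [0, 0, 0], "angular": [0, 0, 0], "gripper": 50},
  {"dp": [0, 0, 0], "angular": [0, 0, 0], "gripper": 40},
  {"dp": [0, 0, 0], "angular": [0, 0, 0], "gripper": 35},
], grip_force=80)

```text
clock: 17.5
position: [0.4984, 0.2653, 0.0929]
ee_rot: [0.703, -0.074, 0.703, 0.074]
contact_force: [0.3, -0.4, 0.5]
width: 0.0356
```

```bash
python3 - <<'E'
from plan import *
plan([.4978,.2656,.094],down(12),3)
E
```

```text
clock 17.5 pos [0.4984 0.2653 0.0929] q [0.37 0.37 1.73 0.   1.04 0.16] F [ 0.3 -0.4  0.5] w 0.0356
[-0.003, 0.001, -0.001] [-0.0001, 0.0001, -0.0001] 
[-0.003, 0.001, -0.001] [-0.0001, 0.0001, -0.0001] 
[-0.003, 0.001, -0.001] [-0.0001, 0.0001, -0.0001]
```

>>> arm_command([
  {"dp": [0, 0, 0], "angular": [0, 0, 0], "gripper": 0},
  {"dp": [0, 0, 0], "angular": [0, 0, 0], "gripper": 0},
  {"dp": [0, 0, 0], "angular": [0, 0, 0], "gripper": 0},
  {"dp": [0, 0, 0], "angular": [0, 0, 0], "gripper": 0},
  {"dp": [-0.1, 0, 0], "angular": [0, 0, 0], "gripper": 0},
  {"dp": [-0.25, 0, 0], "angular": [0, 0, 0], "gripper": 0},
  {"dp": [-0.3, 0, 0], "angular": [0, 0, 0], "gripper": 0},
  {"dp": [-0.1, 0, 0], "angular": [0, 0, 0], "gripper": 0},
])

```text
clock: 18.5
position: [0.4982, 0.2652, 0.1869]
ee_rot: [0.703, -0.074, 0.703, 0.074]
contact_force: [-0.0, 0.5, -1.1]
width: 0.0231
```

```bash
python3 - <<'E'
from plan import *
plan([.54,.0045,.19],down(85),8)
E
```

```text
clock 18.5 pos [0.4982 0.2652 0.1869] q [0.37 0.29 1.6  0.   1.25 0.16] F [-0.   0.5 -1.1] w 0.0231
[-0.003, -0.275, -0.014] [-0.1014, 0.0, -0.0] 
[-0.003, -0.269, -0.057] [-0.1014, 0.0, -0.0] 
[-0.003, -0.257, -0.099] [-0.1014, 0.0, -0.0] 
[-0.003, -0.238, -0.139] [-0.1014, 0.0, -0.0] 
[-0.003, -0.213, -0.174] [-0.1014, 0.0, -0.0] 
[-0.003, -0.182, -0.206] [-0.1014, 0.0, -0.0] 
[-0.003, -0.147, -0.232] [-0.1014, 0.0, -0.0] 
[-0.003, -0.109, -0.253] [-0.1014, 0.0, -0.0]
```

>>> arm_command([
  {"dp": [0, -0.275, -0.014], "angular": [-0.101, 0, 0], "gripper": 0},
  {"dp": [0, -0.27, -0.057], "angular": [-0.101, 0, 0], "gripper": 0},
  {"dp": [0, -0.257, -0.1], "angular": [-0.101, 0, 0], "gripper": 0},
  {"dp": [0, -0.238, -0.139], "angular": [-0.101, 0, 0], "gripper": 0},
  {"dp": [0, -0.21, -0.174], "angular": [-0.101, 0, 0], "gripper": 0},
  {"dp": [0, -0.182, -0.206], "angular": [-0.101, 0, 0], "gripper": 0},
  {"dp": [0, -0.147, -0.232], "angular": [-0.101, 0, 0], "gripper": 0},
  {"dp": [0, -0.109, -0.24], "angular": [-0.101, 0, 0], "gripper": 0},
])

```text
clock: 19.5
position: [0.5433, 0.0015, 0.1849]
ee_rot: [0.511, -0.487, 0.511, 0.49]
contact_force: [0.3, 0.9, -1.7]
width: 0.023
```

```bash
python3 - <<'E'
from plan import *
plan([.54,.0045,.165],down(85),5)
E
```

```text
clock 19.5 pos [0.5433 0.0015 0.1849] q [-0.13  0.26  1.65  0.    1.24 -1.65] F [ 0.3  0.9 -1.7] w 0.023
[0.033, 0.006, 0.005] [0.0053, 0.0002, -0.0004] 
[0.033, 0.006, 0.005] [0.0053, 0.0002, -0.0004] 
[0.033, 0.006, 0.005] [0.0053, 0.0002, -0.0004] 
[0.033, 0.006, 0.005] [0.0053, 0.0002, -0.0004] 
[0.033, 0.006, 0.005] [0.0053, 0.0002, -0.0004]
```

>>> arm_command([
  {"dp": [0.033, 0.006, 0.005], "angular": [0.0053, 0, 0], "gripper": 0},
  {"dp": [0.033, 0.006, 0.005], "angular": [0.0053, 0, 0], "gripper": 0},
  {"dp": [0.033, 0.006, 0.005], "angular": [0.0053, 0, 0], "gripper": 0},
  {"dp": [0.033, 0.006, 0.005], "angular": [0.0053, 0, 0], "gripper": 0},
  {"dp": [0.033, 0.006, 0.005], "angular": [0.0053, 0, 0], "gripper": 0},
  {"dp": [0, 0, 0], "angular": [0, 0, 0], "gripper": 0},
  {"dp": [0, 0, 0], "angular": [0, 0, 0], "gripper": 0},
  {"dp": [0, 0, 0], "angular": [0, 0, 0], "gripper": 0},
])

```text
clock: 20.5
position: [0.5382, 0.0062, 0.1626]
ee_rot: [0.522, -0.474, 0.523, 0.479]
contact_force: [0.7, -0.7, -1.1]
width: 0.0226
```

```bash
python3 - <<'E'
from plan import *
plan([.54,.0045,.155],down(85),1)
t,d=grab('top'),grab('side')
p=get_state()['position']; print('tip pred',proj(d,[p[0],p[1],p[2]-.0829]),'slot',proj(d,[.54,.0045,.061]))
cv2.imwrite('pics/e1.png',np.hstack([cv2.resize(t['image'][185:225,295:335],None,fx=10,fy=10),cv2.resize(d['image'][163:203,293:333],None,fx=10,fy=10,interpolation=cv2.INTER_NEAREST)]))
print((d['depth'][168:196,305:322]*1000).astype(int))
E
```

```text
clock 20.5 pos [0.5382 0.0062 0.1626] q [-0.12  0.27  1.69  0.    1.19 -1.6 ] F [ 0.7 -0.7 -1.1] w 0.0226
[0.063, -0.016, -0.013] [-0.003, 0.0018, -0.004] 
tip pred [[312.53937846 183.20472412]] slot [[313.16776498 188.08482562]]
[[1284 1280 1280 1053 1054 1051 1053 1049 1054 1051 1053 1056 1279 1279
  1284 1287 1280]
 [1277 1281 1276 1057 1054 1058 1058 1055 1058 1055 1056 1060 1277 1279
  1275 1279 1277]
 [1273 1274 1273 1057 1058 1062 1059 1059 1055 1056 1058 1059 1271 1276
  1271 1276 1275]
 [1273 1272 1271 1060 1063 1063 1058 1061 1060 1060 1059 1059 1269 1278
  1272 1272 1274]
 [1269 1269 1269 1065 1063 1064 1064 1064 1066 1064 1062 1266 1267 1197
  1200 1199 1198]
 [1262 1262 1265 1260 1262 1264 1081 1078 1079 1201 1195 1197 1197 1192
  1194 1195 1192]
 [1262 1197 1197 1193 1192 1191 1082 1080 1082 1189 1189 1190 1194 1191
  1189 1190 1188]
 [1190 1188 1189 1186 1190 1191 1085 1085 1087 1185 1189 1191 1189 1191
  1193 1189 1190]
 [1187 1182 1185 1184 1185 1187 1088 1084 1086 1188 1182 1185 1186 1184
  1183 1189 1190]
 [1183 1185 1180 1179 1185 1180 1093 1087 1092 1181 1182 118
[... 950 characters left out ...]
1 1146 1122 1122 1118 1126 1132 1123 1121 1121 1145
  1143    0 1143]
 [1144 1136 1142 1142 1144 1117 1124 1119 1128 1126 1119 1119 1120 1138
  1143 1137 1140]
 [1137 1139 1139 1141 1143 1116 1114 1118 1125 1127 1111 1119 1120 1137
  1138 1134 1131]
 [1138 1135 1136 1135 1136 1119 1116 1118 1121 1114 1118 1118 1137 1135
  1136 1130 1131]
 [1134 1133 1133 1135 1132 1133 1121 1119 1119 1115 1119 1120 1130 1128
  1132 1130 1131]
 [1134 1131 1125 1131 1129 1132 1130 1122 1124 1123 1128 1130 1128 1127
  1128 1124 1126]
 [1125 1128 1126 1126 1124 1127 1125 1123 1126 1125 1126 1126 1126 1123
  1131 1125 1121]
 [1127 1124 1120 1121 1129 1123 1124 1124 1125 1120 1127 1122 1123 1124
  1126 1122 1125]]
```

View pics/e1.png

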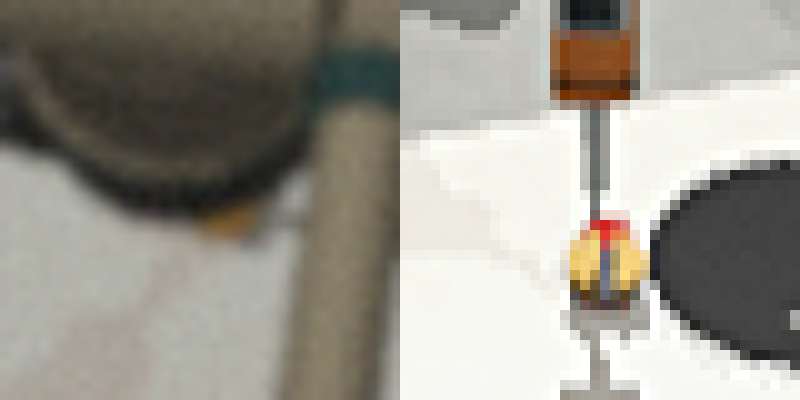

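The side view shows the blade edge-on at col 312 and the slot at about col 313.3, so I need roughly +4 mm in x. Getting sub-pixel values.

```bash
python3 - <<'E'
from plan import *
d=load('side'); i=d['image'].astype(int)
print('cols 307..319')
for r in list(range(168,173))+list(range(174,196)): print(r,i[r,307:320,2].tolist(),'|',i[r,307:320,0].tolist())
E
```

```text
cols 307..319
168 [200, 146, 128, 133, 133, 134, 137, 138, 137, 131, 204, 195, 191] | [204, 60, 19, 33, 32, 33, 32, 30, 26, 79, 206, 189, 186]
169 [202, 147, 129, 134, 133, 138, 143, 139, 139, 134, 206, 195, 193] | [205, 61, 22, 32, 33, 35, 36, 31, 28, 81, 208, 190, 187]
170 [201, 117, 101, 123, 124, 126, 126, 129, 109, 114, 206, 197, 194] | [204, 60, 19, 31, 36, 32, 32, 35, 23, 81, 206, 190, 187]
171 [202, 99, 61, 86, 88, 89, 89, 90, 68, 86, 204, 196, 192] | [203, 56, 9, 20, 23, 26, 28, 25, 16, 73, 202, 189, 185]
172 [200, 147, 117, 123, 117, 117, 114, 108, 106, 150, 204, 208, 221] | [197, 89, 3, 14, 19, 17, 15, 4, 14, 132, 199, 200, 212]
174 [220, 238, 232, 240, 155, 97, 146, 255, 244, 255, 251, 249, 248] | [212, 232, 232, 237, 154, 101, 141, 249, 234, 247, 241, 240, 240]
175 [244, 253, 255, 255, 164, 103, 155, 255, 253, 248, 248, 247, 247] | [234, 244, 250, 255, 162, 105, 150, 255, 242, 238, 238, 238, 239]
176 [249, 248, 251, 255, 158, 101, 157, 255, 250, 247, 247, 247, 247] | [240, 239, 241, 247, 154, 101, 151, 254, 241, 237, 237, 238, 238]
177 [247, 247, 249, 255, 181, 104, 156,
[... 1815 characters left out ...]
19, 80, 132, 117, 130, 106, 139, 41, 63]
191 [239, 243, 239, 103, 187, 107, 116, 166, 210, 148, 211, 153, 52] | [227, 234, 234, 29, 78, 49, 137, 105, 90, 72, 214, 152, 53]
192 [244, 245, 255, 82, 84, 84, 97, 93, 86, 99, 211, 255, 40] | [235, 233, 250, 76, 26, 47, 115, 71, 32, 92, 215, 255, 40]
193 [249, 250, 255, 124, 111, 91, 80, 77, 103, 152, 177, 255, 135] | [243, 242, 248, 120, 83, 63, 63, 61, 63, 146, 171, 255, 133]
194 [248, 252, 211, 153, 160, 152, 149, 148, 156, 172, 171, 255, 241] | [242, 247, 199, 144, 145, 141, 134, 136, 138, 162, 161, 255, 240]
195 [248, 250, 224, 156, 168, 170, 167, 166, 167, 160, 164, 255, 246] | [242, 246, 219, 145, 156, 161, 157, 156, 156, 149, 154, 255, 244]
```

```bash
python3 - <<'E'
from plan import *
plan([.5418,.005,.149],down(85),3)
E
```

```text
clock 20.6 pos [0.5383 0.0062 0.1627] q [-0.12  0.27  1.69  0.    1.19 -1.6 ] F [-0.3 -0.6 -1.4] w 0.0228
[0.038, -0.01, -0.002] [-0.001, 0.0006, -0.0013] 
[0.038, -0.01, -0.002] [-0.001, 0.0006, -0.0013] 
[0.038, -0.01, -0.002] [-0.001, 0.0006, -0.0013]
```

>>> arm_command([
  {"dp": [0.036, -0.01, -0.002], "angular": [-0.001, 0, -0.001], "gripper": 0},
  {"dp": [0.036, -0.01, -0.002], "angular": [-0.001, 0, -0.001], "gripper": 0},
  {"dp": [0.036, -0.01, -0.002], "angular": [-0.001, 0, -0.001], "gripper": 0},
  {"dp": [0, 0, 0], "angular": [0, 0, 0], "gripper": 0},
  {"dp": [0, 0, 0], "angular": [0, 0, 0], "gripper": 0},
  {"dp": [0, 0, 0], "angular": [0, 0, 0], "gripper": 0},
  {"dp": [0, 0, 0], "angular": [0, 0, 0], "gripper": 0},
  {"dp": [0, 0, 0], "angular": [0, 0, 0], "gripper": 0},
])

```text
clock: 21.6
position: [0.5421, 0.0049, 0.1488]
ee_rot: [0.522, -0.477, 0.521, 0.479]
contact_force: [0.1, -0.3, -1.5]
width: 0.0231
```

```bash
python3 - <<'E'
from plan import *
plan([.5418,.005,.139],down(85),4)
d=grab('side'); i=d['image'].astype(int)
for r in range(174,192): print(r,i[r,307:320,2].tolist(),'|',i[r,307:320,0].tolist())
E
```

```text
clock 21.6 pos [0.5421 0.0049 0.1488] q [-0.12  0.29  1.71  0.    1.15 -1.61] F [ 0.1 -0.3 -1.5] w 0.0231
[0.02, 0.001, 0.0] [-0.0, 0.0004, -0.0002] 
[0.02, 0.001, 0.0] [-0.0, 0.0004, -0.0002] 
[0.02, 0.001, 0.0] [-0.0, 0.0004, -0.0002] 
[0.02, 0.001, 0.0] [-0.0, 0.0004, -0.0002] 
174 [219, 240, 206, 80, 105, 107, 108, 112, 111, 106, 113, 255, 253] | [210, 234, 210, 6, 27, 32, 33, 34, 32, 19, 78, 255, 246]
175 [246, 255, 227, 60, 89, 92, 93, 94, 91, 82, 87, 255, 251] | [236, 251, 224, 0, 20, 23, 25, 27, 22, 6, 74, 255, 243]
176 [250, 253, 248, 102, 117, 127, 133, 134, 132, 123, 139, 255, 250] | [241, 245, 244, 0, 0, 11, 19, 18, 15, 6, 89, 255, 242]
177 [247, 250, 255, 225, 235, 210, 127, 120, 168, 199, 233, 255, 248] | [240, 242, 250, 217, 230, 203, 95, 82, 144, 184, 223, 249, 240]
178 [247, 247, 250, 254, 255, 231, 104, 99, 218, 247, 255, 249, 247] | [237, 239, 242, 248, 255, 228, 112, 105, 215, 242, 248, 241, 238]
179 [247, 247, 247, 249, 255, 226, 101, 102, 235, 255, 249, 248, 247] | [237, 237, 237, 240, 246, 217, 102, 102, 228, 250, 240, 239, 238]
180 [247, 247, 247, 248, 253, 22
[... 880 characters left out ...]
20, 106, 83, 98, 99, 87, 211, 255, 78, 54]
187 [248, 248, 246, 223, 225, 233, 137, 160, 249, 243, 255, 34, 61] | [240, 242, 234, 138, 118, 114, 111, 99, 117, 167, 255, 40, 62]
188 [242, 250, 241, 229, 226, 236, 94, 124, 251, 243, 245, 40, 63] | [233, 246, 216, 101, 111, 117, 128, 77, 127, 122, 176, 49, 64]
189 [238, 245, 225, 241, 238, 227, 95, 122, 255, 248, 231, 42, 64] | [228, 240, 207, 113, 120, 109, 126, 70, 131, 126, 140, 54, 65]
190 [239, 242, 215, 204, 239, 225, 105, 120, 255, 224, 202, 32, 60] | [228, 234, 203, 84, 120, 109, 135, 65, 136, 107, 137, 41, 64]
191 [239, 243, 239, 102, 186, 182, 80, 100, 217, 150, 211, 153, 53] | [228, 234, 233, 28, 80, 82, 105, 51, 96, 75, 213, 152, 54]
```

>>> arm_command([
  {"dp": [0.015, 0.005, 0], "angular": [0, 0, 0], "gripper": 0},
  {"dp": [0.015, 0, 0], "angular": [0, 0, 0], "gripper": 0},
  {"dp": [0.015, 0, 0], "angular": [0, 0, 0], "gripper": 0},
  {"dp": [0.015, 0, 0], "angular": [0, 0, 0], "gripper": 0},
  {"dp": [0.012, 0, 0], "angular": [0, 0, 0], "gripper": 0},
  {"dp": [0, 0, 0], "angular": [0, 0, 0], "gripper": 0},
  {"dp": [0, 0, 0], "angular": [0, 0, 0], "gripper": 0},
  {"dp": [0, 0, 0], "angular": [0, 0, 0], "gripper": 0},
])

```text
clock: 22.65
position: [0.5415, 0.005, 0.1395]
ee_rot: [0.522, -0.477, 0.521, 0.479]
contact_force: [0.6, 0.5, -0.8]
width: 0.0232
```

>>> arm_command([
  {"dp": [0.008, 0, 0], "angular": [0, 0, 0], "gripper": 0},
  {"dp": [0, 0, 0], "angular": [0.02, 0, 0], "gripper": 0},
  {"dp": [0, 0, 0], "angular": [0.03, 0, 0], "gripper": 0},
  {"dp": [0, 0, 0], "angular": [0.03, 0, 0], "gripper": 0},
  {"dp": [0, 0, 0], "angular": [0.03, 0, 0], "gripper": 0},
  {"dp": [0, 0, 0], "angular": [0.03, 0, 0], "gripper": 0},
  {"dp": [0, 0, 0], "angular": [0.03, 0, 0], "gripper": 0},
  {"dp": [0, 0, 0], "angular": [0.03, 0, 0], "gripper": 0},
])

```text
clock: 23.65
position: [0.5414, 0.005, 0.1386]
ee_rot: [0.593, -0.384, 0.593, 0.386]
contact_force: [-0.4, 0.4, -1.9]
width: 0.0229
```

```bash
python3 - <<'E'
from plan import *
s=get_state();M=quat(s['ee_rot']).as_matrix();print(s['position'],np.degrees(np.arctan2(M[1,2],M[0,2])),s['contact_force'],s['moment'],s['qpos'].round(2))
plan([.5414,.005,.1385],down(20),8)
E
```

```text
[0.54142296 0.00501817 0.13859772] 65.98145226627605 [-0.36162838  0.4492263  -1.85348932] [ 0.0253314  -0.03257573  0.07895832] [-0.12  0.3   1.72  0.    1.13 -1.27]
clock 23.65 pos [0.5414 0.005  0.1386] q [-0.12  0.3   1.72  0.    1.13 -1.27] F [-0.4  0.4 -1.9] w 0.0229
[0.0, 0.0, -0.0] [0.0639, 0.0001, -0.0002] 
[0.0, 0.0, -0.0] [0.0639, 0.0001, -0.0002] 
[0.0, 0.0, -0.0] [0.0639, 0.0001, -0.0002] 
[0.0, 0.0, -0.0] [0.0639, 0.0001, -0.0002] 
[0.0, 0.0, -0.0] [0.0639, 0.0001, -0.0002] 
[0.0, -0.0, -0.0] [0.0639, 0.0001, -0.0002] 
[0.0, -0.0, -0.0] [0.0639, 0.0001, -0.0002] 
[0.0, -0.0, -0.0] [0.0639, 0.0001, -0.0002]
```

The z moment is 0.08 N m, so the blade is engaged. Continuing to turn.

>>> arm_command([
  {"dp": [0, 0, 0], "angular": [0.06, 0, 0], "gripper": 0},
  {"dp": [0, 0, 0], "angular": [0.06, 0, 0], "gripper": 0},
  {"dp": [0, 0, 0], "angular": [0.06, 0, 0], "gripper": 0},
  {"dp": [0, 0, 0], "angular": [0.06, 0, 0], "gripper": 0},
  {"dp": [0, 0, 0], "angular": [0.06, 0, 0], "gripper": 0},
  {"dp": [0, 0, 0], "angular": [0.06, 0, 0], "gripper": 0},
  {"dp": [0, 0, 0], "angular": [0.06, 0, 0], "gripper": 0},
  {"dp": [0, 0, 0], "angular": [0.06, 0, 0], "gripper": 0},
])

```text
clock: 24.65
position: [0.5422, 0.0046, 0.1386]
ee_rot: [0.696, -0.128, 0.695, 0.129]
contact_force: [1.2, 0.2, -1.8]
width: 0.0226
```

```bash
cat > st.py <<'E'
from plan import *
s=get_state();M=quat(s['ee_rot']).as_matrix();print(s['position'].round(4),'head',np.degrees(np.arctan2(M[1,2],M[0,2])).round(1),s['contact_force'].round(1),s['moment'].round(3),s['qpos'].round(2),'down',M[:,0].round(3))
E
python3 st.py
```

```text
[0.5422 0.0046 0.1386] head 20.9 [ 1.2  0.2 -1.8] [-0.089 -0.02   0.025] [-0.12  0.3   1.72  0.    1.12 -0.49] down [ 0.001  0.002 -1.   ]
```

>>> arm_command([
  {"dp": [0, 0, 0], "angular": [0.05, 0, 0], "gripper": 0},
  {"dp": [0, 0, 0], "angular": [0.05, 0, 0], "gripper": 0},
  {"dp": [0, 0, 0], "angular": [0.05, 0, 0], "gripper": 0},
  {"dp": [0, 0, 0], "angular": [0.05, 0, 0], "gripper": 0},
  {"dp": [0, 0, 0], "angular": [0.05, 0, 0], "gripper": 0},
  {"dp": [0, 0, 0], "angular": [0.05, 0, 0], "gripper": 0},
  {"dp": [0, 0, 0], "angular": [0.05, 0, 0], "gripper": 0},
  {"dp": [0, 0, 0], "angular": [0.04, 0, 0], "gripper": 0},
])

```text
clock: 25.65
position: [0.5426, 0.004, 0.1386]
ee_rot: [0.701, 0.097, 0.7, -0.097]
contact_force: [0.1, 0.3, -0.6]
width: 0.0229
```

```bash
python3 st.py; python3 - <<'E'
from plan import *
d=grab('side'); cv2.imwrite('pics/f1.png',cv2.resize(d['image'][160:205,285:345],None,fx=10,fy=10,interpolation=cv2.INTER_NEAREST))
E
```

```text
[0.5426 0.004  0.1386] head -15.7 [ 0.1  0.3 -0.6] [-0.007 -0.086  0.18 ] [-0.12  0.3   1.72  0.    1.12  0.15] down [ 0.002 -0.    -1.   ]
```

View pics/f1.png

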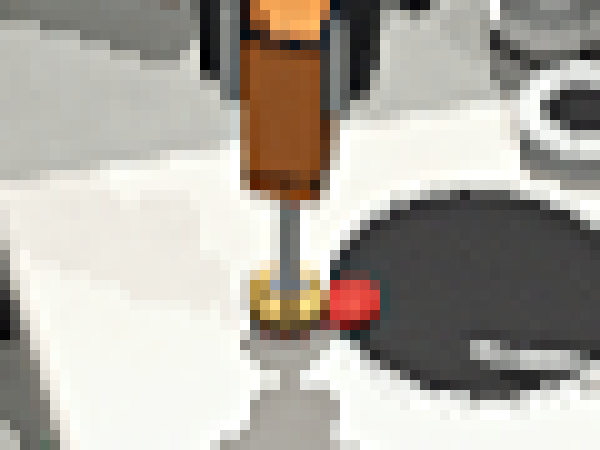

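The red lug is now over the plate at (320,190), with the blade seated. The z moment has risen to 0.18 N m; pushing a little further to confirm the stop.

>>> arm_command([
  {"dp": [0, 0, 0], "angular": [0.03, 0, 0], "gripper": 0},
  {"dp": [0, 0, 0], "angular": [0.03, 0, 0], "gripper": 0},
  {"dp": [0, 0, 0], "angular": [0.03, 0, 0], "gripper": 0},
  {"dp": [0, 0, 0], "angular": [0.02, 0, 0], "gripper": 0},
  {"dp": [0, 0, 0], "angular": [0.02, 0, 0], "gripper": 0},
  {"dp": [0, 0, 0], "angular": [0, 0, 0], "gripper": 0},
  {"dp": [0, 0, 0], "angular": [0, 0, 0], "gripper": 0},
  {"dp": [0, 0, 0], "angular": [0, 0, 0], "gripper": 0},
])

```text
clock: 26.7
position: [0.5424, 0.0038, 0.1386]
ee_rot: [0.687, 0.168, 0.686, -0.169]
contact_force: [0.0, -0.1, -0.9]
width: 0.0229
```

```bash
python3 st.py
```

```text
[0.5424 0.0038 0.1386] head -27.6 [ 0.  -0.1 -0.9] [ 0.078 -0.006  0.421] [-0.12  0.3   1.72 -0.    1.12  0.36] down [ 0.001 -0.001 -1.   ]
```

The moment holds steady at 0.42 N m, so the screw is at its stop. Backing off within the play, then lifting.

>>> arm_command([
  {"dp": [0, 0, 0], "angular": [-0.03, 0, 0], "gripper": 0},
  {"dp": [0, 0, 0], "angular": [-0.03, 0, 0], "gripper": 0},
  {"dp": [0, 0, 0], "angular": [-0.03, 0, 0], "gripper": 0},
  {"dp": [0, 0, 0], "angular": [-0.03, 0, 0], "gripper": 0},
  {"dp": [0, 0, 0], "angular": [-0.03, 0, 0], "gripper": 0},
  {"dp": [0, 0, 0], "angular": [0, 0, 0], "gripper": 0},
  {"dp": [-0.05, 0, 0], "angular": [0, 0, 0], "gripper": 0},
  {"dp": [-0.1, 0, 0], "angular": [0, 0, 0], "gripper": 0},
])

```text
clock: 27.7
position: [0.5414, 0.004, 0.156]
ee_rot: [0.701, 0.086, 0.703, -0.086]
contact_force: [0.6, 0.8, -1.2]
width: 0.0228
```

```bash
python3 st.py; python3 -c "
from plan import *
s=get_state();plan([s['position'][0],s['position'][1],.2],quat(s['ee_rot']),2)
"
```

```text
[0.5414 0.004  0.156 ] head -14.0 [ 0.6  0.8 -1.2] [ 0.028 -0.063  0.048] [-0.12  0.28  1.7   0.    1.17  0.12] down [-0.002  0.    -1.   ]
clock 27.7 pos [0.5414 0.004  0.156 ] q [-0.12  0.28  1.7   0.    1.17  0.12] F [ 0.6  0.8 -1.2] w 0.0228
[-0.183, -0.0, -0.0] [0.0, 0.0, 0.0] 
[-0.183, -0.0, -0.0] [0.0, 0.0, 0.0]
```

>>> arm_command([
  {"dp": [-0.18, 0, 0], "angular": [0, 0, 0], "gripper": 0},
  {"dp": [-0.12, 0, 0], "angular": [0, 0, 0], "gripper": 0},
  {"dp": [0, 0, 0], "angular": [0, 0, 0], "gripper": 0},
  {"dp": [0, 0, 0], "angular": [-0.06, 0, 0], "gripper": 0},
  {"dp": [0, 0, 0], "angular": [-0.06, 0, 0], "gripper": 0},
  {"dp": [0, 0, 0], "angular": [-0.06, 0, 0], "gripper": 0},
  {"dp": [0, 0, 0], "angular": [-0.06, 0, 0], "gripper": 0},
  {"dp": [0, 0, 0], "angular": [-0.04, 0, 0], "gripper": 0},
])

```text
clock: 28.7
position: [0.541, 0.0044, 0.1952]
ee_rot: [0.703, -0.073, 0.704, 0.073]
contact_force: [-0.4, 1.1, -0.2]
width: 0.0229
```

```bash
python3 -c "
from plan import *
plan([.4982,.2652,.19],down(12),7)
"
```

```text
clock 28.7 pos [0.541  0.0044 0.1952] q [-0.12  0.25  1.64  0.    1.26 -0.33] F [-0.4  1.1 -0.2] w 0.0229
[0.006, 0.314, 0.014] [-0.0002, -0.0, -0.0001] 
[0.006, 0.314, 0.014] [-0.0002, -0.0, -0.0001] 
[0.006, 0.314, 0.014] [-0.0002, -0.0, -0.0001] 
[0.006, 0.314, 0.014] [-0.0002, -0.0, -0.0001] 
[0.006, 0.314, 0.014] [-0.0002, -0.0, -0.0001] 
[0.006, 0.314, 0.015] [-0.0002, -0.0, -0.0001] 
[0.006, 0.314, 0.015] [-0.0002, -0.0, -0.0001]
```

>>> arm_command([
  {"dp": [0.006, 0.31, 0.014], "angular": [0, 0, 0], "gripper": 0},
  {"dp": [0.006, 0.31, 0.014], "angular": [0, 0, 0], "gripper": 0},
  {"dp": [0.006, 0.31, 0.014], "angular": [0, 0, 0], "gripper": 0},
  {"dp": [0.006, 0.31, 0.014], "angular": [0, 0, 0], "gripper": 0},
  {"dp": [0.006, 0.31, 0.014], "angular": [0, 0, 0], "gripper": 0},
  {"dp": [0.006, 0.31, 0.014], "angular": [0, 0, 0], "gripper": 0},
  {"dp": [0.006, 0.25, 0.014], "angular": [0, 0, 0], "gripper": 0},
  {"dp": [0, 0, 0], "angular": [0, 0, 0], "gripper": 0},
])

```text
clock: 29.7
position: [0.4973, 0.2612, 0.186]
ee_rot: [0.701, -0.072, 0.706, 0.072]
contact_force: [-0.7, -0.5, -1.4]
width: 0.0231
```

```bash
python3 -c "
from plan import *
plan([.4982,.2652,.155],down(12),6)
"
```

```text
clock 29.7 pos [0.4973 0.2612 0.186 ] q [0.36 0.29 1.6  0.   1.26 0.15] F [-0.7 -0.5 -1.4] w 0.0231
[0.043, 0.005, 0.003] [-0.0006, -0.0008, -0.0001] 
[0.043, 0.005, 0.003] [-0.0006, -0.0008, -0.0001] 
[0.043, 0.005, 0.003] [-0.0006, -0.0008, -0.0001] 
[0.043, 0.005, 0.003] [-0.0006, -0.0008, -0.0001] 
[0.043, 0.005, 0.003] [-0.0006, -0.0008, -0.0001] 
[0.043, 0.005, 0.002] [-0.0006, -0.0008, -0.0001]
```

>>> arm_command([
  {"dp": [0.043, 0.005, 0.003], "angular": [-0.0006, -0.0008, 0], "gripper": 0},
  {"dp": [0.043, 0.005, 0.003], "angular": [-0.0006, -0.0008, 0], "gripper": 0},
  {"dp": [0.043, 0.005, 0.003], "angular": [-0.0006, -0.0008, 0], "gripper": 0},
  {"dp": [0.043, 0.005, 0.003], "angular": [-0.0006, -0.0008, 0], "gripper": 0},
  {"dp": [0.04, 0.005, 0.003], "angular": [-0.0006, -0.0008, 0], "gripper": 0},
  {"dp": [0.03, 0.005, 0.002], "angular": [-0.0006, -0.0008, 0], "gripper": 0},
  {"dp": [0, 0, 0], "angular": [0, 0, 0], "gripper": 0},
  {"dp": [0, 0, 0], "angular": [0, 0, 0], "gripper": 0},
])

```text
clock: 30.7
position: [0.4986, 0.2619, 0.1539]
ee_rot: [0.703, -0.073, 0.704, 0.072]
contact_force: [0.4, -0.2, -0.2]
width: 0.0227
```

```bash
python3 -c "
from plan import *
plan([.4982,.2652,.098],down(12),7)
d=grab('side');t=load('side');i=d['image'].astype(int)
for r in range(122,142,1): print(r,i[r,288:308,2].tolist())
"
```

```text
clock 30.7 pos [0.4986 0.2619 0.1539] q [ 0.36  0.31  1.65 -0.    1.18  0.15] F [ 0.4 -0.2 -0.2] w 0.0227
[0.067, 0.004, 0.0] [-0.0003, -0.0002, 0.0001] 
[0.067, 0.004, 0.0] [-0.0003, -0.0002, 0.0001] 
[0.067, 0.004, 0.0] [-0.0003, -0.0002, 0.0001] 
[0.067, 0.004, 0.0] [-0.0003, -0.0002, 0.0001] 
[0.067, 0.004, 0.0] [-0.0003, -0.0002, 0.0001] 
[0.067, 0.004, 0.0] [-0.0003, -0.0002, 0.0001] 
[0.067, 0.004, 0.0] [-0.0003, -0.0002, 0.0001] 
122 [172, 171, 175, 178, 152, 100, 141, 135, 135, 136, 134, 134, 127, 165, 192, 188, 188, 186, 189, 189]
123 [172, 174, 175, 177, 134, 69, 124, 138, 120, 102, 96, 92, 72, 162, 192, 188, 187, 187, 190, 188]
124 [182, 183, 186, 179, 165, 80, 77, 84, 83, 69, 93, 115, 106, 186, 190, 186, 187, 188, 190, 188]
125 [188, 187, 188, 189, 194, 112, 116, 113, 121, 129, 135, 132, 129, 199, 190, 186, 187, 187, 189, 186]
126 [188, 189, 191, 192, 148, 116, 120, 116, 137, 111, 119, 124, 123, 197, 190, 189, 189, 187, 186, 187]
127 [189, 189, 190, 191, 171, 111, 115, 116, 128, 94, 101, 118, 118, 195, 187, 187, 189, 190, 186, 188]
128 [188, 186, 186, 189, 193, 105, 114,
[... 722 characters left out ...]
88, 179, 176, 178, 98, 112, 126, 172, 185, 185, 190, 195, 194, 191, 188, 190]
136 [187, 182, 179, 176, 183, 176, 177, 166, 103, 129, 144, 172, 189, 189, 194, 195, 191, 188, 191, 195]
137 [182, 178, 184, 168, 167, 165, 172, 172, 123, 130, 147, 175, 194, 194, 195, 192, 186, 189, 194, 198]
138 [189, 184, 183, 169, 166, 160, 164, 129, 101, 98, 107, 145, 194, 197, 193, 188, 187, 193, 198, 202]
139 [190, 184, 177, 169, 173, 177, 182, 108, 65, 82, 82, 136, 198, 194, 189, 187, 190, 197, 201, 173]
140 [182, 176, 171, 169, 178, 186, 191, 108, 96, 96, 109, 191, 199, 190, 186, 190, 195, 201, 188, 102]
141 [179, 172, 171, 175, 183, 186, 188, 167, 106, 115, 185, 204, 193, 186, 188, 193, 198, 203, 138, 66]
```

>>> arm_command([
  {"dp": [0, 0.028, 0], "angular": [0, 0, 0], "gripper": 0},
  {"dp": [0, 0, 0], "angular": [0, 0, 0], "gripper": 0},
  {"dp": [0.07, 0, 0], "angular": [0, 0, 0], "gripper": 0},
  {"dp": [0.07, 0, 0], "angular": [0, 0, 0], "gripper": 0},
  {"dp": [0.07, 0, 0], "angular": [0, 0, 0], "gripper": 0},
  {"dp": [0.07, 0, 0], "angular": [0, 0, 0], "gripper": 0},
  {"dp": [0, 0, 0], "angular": [0, 0, 0], "gripper": 0},
  {"dp": [0, 0, 0], "angular": [0, 0, 0], "gripper": 0},
])

```text
clock: 31.75
position: [0.4975, 0.2653, 0.1175]
ee_rot: [0.702, -0.073, 0.704, 0.072]
contact_force: [-0.4, 0.8, -0.4]
width: 0.0228
```

```bash
python3 -c "
from plan import *
plan([.4982,.2652,.095],down(12),5)
"
```

```text
clock 31.75 pos [0.4975 0.2653 0.1175] q [ 0.37  0.35  1.7  -0.    1.1   0.16] F [-0.4  0.8 -0.4] w 0.0228
[0.037, -0.0, 0.001] [-0.0004, -0.0003, 0.0001] 
[0.037, -0.0, 0.001] [-0.0004, -0.0003, 0.0001] 
[0.037, -0.0, 0.001] [-0.0004, -0.0003, 0.0001] 
[0.037, -0.0, 0.001] [-0.0004, -0.0003, 0.0001] 
[0.037, -0.0, 0.001] [-0.0004, -0.0003, 0.0001]
```

>>> arm_command([
  {"dp": [0.037, 0, 0.001], "angular": [0, 0, 0], "gripper": 0},
  {"dp": [0.037, 0, 0.001], "angular": [0, 0, 0], "gripper": 0},
  {"dp": [0.037, 0, 0.001], "angular": [0, 0, 0], "gripper": 0},
  {"dp": [0.037, 0, 0.001], "angular": [0, 0, 0], "gripper": 0},
  {"dp": [0.03, 0, 0.001], "angular": [0, 0, 0], "gripper": 0},
  {"dp": [0, 0, 0], "angular": [0, 0, 0], "gripper": 0},
  {"dp": [0.01, 0, 0], "angular": [0, 0, 0], "gripper": 0},
  {"dp": [0, 0, 0], "angular": [0, 0, 0], "gripper": 0},
])

```text
clock: 32.75
position: [0.4986, 0.2656, 0.094]
ee_rot: [0.703, -0.073, 0.704, 0.073]
contact_force: [-1.2, 0.2, -0.7]
width: 0.023
```

>>> arm_command([
  {"dp": [0.008, 0, 0], "angular": [0, 0, 0], "gripper": 0},
  {"dp": [0.003, 0, 0], "angular": [0, 0, 0], "gripper": 0},
  {"dp": [0, 0, 0], "angular": [0, 0, 0], "gripper": 0},
  {"dp": [0, 0, 0], "angular": [0, 0, 0], "gripper": 70},
  {"dp": [0, 0, 0], "angular": [0, 0, 0], "gripper": 70},
  {"dp": [0, 0, 0], "angular": [0, 0, 0], "gripper": 70},
  {"dp": [0, 0, 0], "angular": [0, 0, 0], "gripper": 70},
  {"dp": [0, 0, 0], "angular": [0, 0, 0], "gripper": 70},
])

```text
clock: 33.75
position: [0.4992, 0.2659, 0.0935]
ee_rot: [0.704, -0.073, 0.703, 0.073]
contact_force: [-0.4, 0.1, -0.1]
width: 0.0701
```

>>> arm_command([
  {"dp": [-0.1, 0, 0], "angular": [0, 0, 0], "gripper": 70},
  {"dp": [-0.3, 0, 0], "angular": [0, 0, 0], "gripper": 70},
  {"dp": [-0.4, 0, 0], "angular": [0, 0, 0], "gripper": 70},
  {"dp": [-0.3, 0, 0], "angular": [0, 0, 0], "gripper": 70},
  {"dp": [0, -0.4, 0], "angular": [0, 0, 0], "gripper": 70},
  {"dp": [0, -0.4, 0], "angular": [0, 0, 0], "gripper": 70},
  {"dp": [0, -0.4, 0], "angular": [0, 0, 0], "gripper": 70},
  {"dp": [0, 0, 0], "angular": [0, 0, 0], "gripper": 70},
])

```text
clock: 34.75
position: [0.5313, 0.1224, 0.2371]
ee_rot: [0.707, -0.074, 0.699, 0.074]
contact_force: [-0.1, 0.9, 1.0]
width: 0.0701
```

```bash
python3 - <<'E'
from plan import *
t,d=grab('top'),grab('side')
cv2.imwrite('pics/g1.png',np.hstack([cv2.resize(t['image'][160:240,200:340],None,fx=3.5,fy=3.5),cv2.resize(d['image'][110:210,270:350],None,fx=3.5,fy=3.5)[:280]]))
i=cv2.cvtColor(t['image'],cv2.COLOR_BGR2HSV).astype(int)
from m import wcent
w=((i[...,0]>3)&(i[...,0]<20)&(i[...,1]>140)&(i[...,2]>155)); print('butt',wcent(t,w,(214,206,232,226),.125))
w=((i[...,0]<6)|(i[...,0]>174))&(i[...,1]>100); w=w.astype(int); print('lug',wcent(t,w,(305,190,328,212),.048), 'head t was .5404 .0051')
E
python3 st.py
```

```text
butt (array([222.17, 214.69]), array([0.4982, 0.2674, 0.125 ]))
lug (array([315.22, 197.52]), array([0.562 , 0.0099, 0.048 ])) head t was .5404 .0051
[0.5307 0.1251 0.2369] head 12.1 [ 0.   0.7 -0.8] [0.021 0.013 0.065] [ 0.1   0.22  1.57  0.    1.34 -0.11] down [ 0.01   0.003 -1.   ]
```

View pics/g1.png

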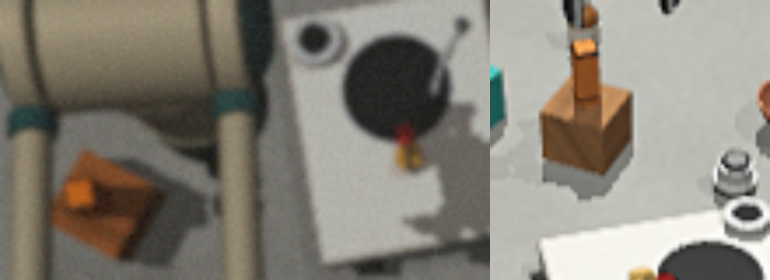

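The driver stands in the block, butt at (222,215). The lug at about (315,197) reads as heading 12°, so I'll check the actual turn against the start pictures.

```bash
python3 - <<'E'
from m import *
cal={n:load(n) for n in('top','side')}
S=np.array([.5414,.0045])
for n in('top','side'):
    for tag,im in(('start',cv2.imread(f'pics/{n}0.png')),('end',cal[n]['image'])):
        b,g,r=[im[...,k].astype(float) for k in range(3)]
        red=np.clip(r-g-.35*r-20,0,None)      # red excess
        brass=np.clip(np.minimum(r,g+60)-b-25,0,None)*(g>.55*r)
        box=(302,192,328,214) if n=='top' else (302,178,330,200)
        ur,pr=wcent(cal[n],red,box,.048); ub,pb=wcent(cal[n],brass,box,.061)
        # tip of the lug: extreme of red along direction from head
        ys,xs=np.nonzero(red[box[1]:box[3],box[0]:box[2]]>25); 
        uh=proj(cal[n],[S[0],S[1],.048])[0]
        P=onz(cal[n],np.c_[xs+box[0],ys+box[1]],.048)[:,:2]; 
        far=P[np.argsort(-np.linalg.norm(P-S,axis=1))[:6]].mean(0)
        print(n,tag,'red',ur,pr[:2],'brass',ub,pb[:2],'head->red deg',np.degrees(np.arctan2(*(pr-pb)[[1,0]])).round(1),'S->red',np.degrees(np.arctan2(*(pr[:2]-S)[::-1])).round(1),'far',far.round(4))
im=cal['top']['image']; h=cv2.cvtColor(im,cv2.COLOR_BGR2HSV)
print(h[193:212,308:324,0]);print(h[193:212,308:324,1]);print(h[193:212,308:324,2])
i=cal['side']['image'].astype(int); print(i[182:196,306:328,2]);print(i[182:196,306:328,0]);
E
```

```text
top start red [309.91 204.12] [0.5418 0.0255] brass [315.2  204.14] [0.5401 0.0092] head->red deg 84.0 S->red 88.9 far [0.5411 0.0262]Traceback (most recent call last):
  File "<stdin>", line 14, in <module>
  File "h.py", line 14, in onz
    o,r=rays(d,uv); return o+r*((z-o[2])/r[:,2])[:,None]
        ~~~~^^^^^^
  File "h.py", line 10, in rays
    p=cv2.undistortPoints(uv.reshape(-1,1,2),K,np.array([k,0,0,0.])).reshape(-1,2)
      ~~~~~~~~~~~~~~~~~~~^^^^^^^^^^^^^^^^^^^^^^^^^^^^^^^^^^^^^^^^^^^
cv2.error: OpenCV(4.12.0) /io/opencv/modules/calib3d/src/undistort.dispatch.cpp:347: error: (-215:Assertion failed) CV_IS_MAT(_src) && CV_IS_MAT(_dst) && (_src->rows == 1 || _src->cols == 1) && (_dst->rows == 1 || _dst->cols == 1) && _src->cols + _src->rows - 1 == _dst->rows + _dst->cols - 1 && (CV_MAT_TYPE(_src->type) == CV_32FC2 || CV_MAT_TYPE(_src->type) == CV_64FC2) && (CV_MAT_TYPE(_dst->type) == CV_32FC2 || CV_MAT_TYPE(_dst->type) == CV_64FC2) in function 'cvUndistortPointsInternal'
```

```bash
python3 - <<'E'
from m import *
np.set_printoptions(linewidth=200)
cal={n:load(n) for n in('top','side')}
for n,box in(('top',(306,190,326,214)),('side',(304,180,330,200))):
    for tag,im in(('start',cv2.imread(f'pics/{n}0.png')),('end',cal[n]['image'])):
        h=cv2.cvtColor(im,cv2.COLOR_BGR2HSV).astype(int)
        hue=h[...,0]; red=(((hue<8)|(hue>172))&(h[...,1]>90)).astype(int); br=((hue>=11)&(hue<28)&(h[...,1]>75)).astype(int)
        ur,pr=wcent(cal[n],red,box,.048); ub,pb=wcent(cal[n],br,box,.061); v=(pr-pb)
        print(n,tag,red[box[1]:box[3],box[0]:box[2]].sum(),ur,pr[:2],br[box[1]:box[3],box[0]:box[2]].sum(),ub,pb[:2],np.degrees(np.arctan2(v[1],v[0])).round(1))
        print('\n'.join(''.join('R' if red[y,x] else 'b' if br[y,x] else '.' for x in range(box[0],box[2])) for y in range(box[1],box[3])))
im=cal['side']['image'].astype(int); print(im[182:196,306:326,2]);print(im[182:196,306:326,0])
E
```

```text
top start 24 [310.08 204.04] [0.542  0.0249] 59 [316.34 204.05] [0.5404 0.0058] 85.2
....................
....................
....................
....................
....................
....................
....................
....................
....................
.........bb.........
.........bbb........
........bbbbb.......
...RRR.bbbbbbb......
..RRRRRRbbbbbbb.....
.RRRRRRbbbbbbbb.....
..RRRRRbbbbbbbb.....
...RRRRbbbbbbbb.....
.......bbbbbbb......
.........bbbb.......
....................
....................
....................
....................
....................
top end 30 [315.3  197.67] [0.5615 0.0096] 51 [316.53 204.29] [0.5397 0.0052] 11.4
....................
....................
....................
....................
....................
.........RRR........
.......RRRRR........
.......RRRRRR.......
.......RRRRRR.......
.......RRRRR........
.......RRRRR........
.........b.bbb......
.......bbbbbbb......
.......bbbbbbbb.....
.......bbbbbbbb.....
.......bbbbbbbb.....
.......bbbbbbbb.....
........bbbbbbb.....
.........b..........
....................
........
[... 2956 characters left out ...]
55  45  42  47  66  70  69  69  67]
 [236 239 244 201  69  89  86  90  76  61  75 212  34  21  26  46  53  72  68  66]
 [237 241 238 203  67  74  87  83  52  57  58  99  24  30  34  30  28  53  70  70]
 [238 233 233 205  57 104 131  88  67  67  64  47  30  36  35  34  27  29  74  72]
 [238 226 233 233  30  78 101  60  58  59  52  29  22  28  31  28  24  27  78  52]
 [239 235 235 251  79  25  37  50  47  44  53  64  69  13  25  26  25  31  59  26]
 [240 243 242 198 124  84  64  40  55  67 146 148 159  77  13  22  31  27  24  29]
 [240 242 248 127 147 145 142 136 141 140 169 167 175 156  75  14  27  27  29  29]
 [240 242 247 222 147 157 163 164 165 164 161 160 163 167 156  76   7  24  24  27]]
```

```bash
python3 -c "
from h import *
t=load('top'); P=pts(t,[[x,y] for x in range(221,224) for y in range(213,217)]); print('butt z',np.median(P[:,2]).round(4))
print(sign_off())"
```

```text
butt z 0.1257
the job is handed in; nothing more can be done
None
```

I stood the driver in the block and released it, then took it again from above by the butt. With the blade seated about 5 mm in the slot, I turned the lock screw clockwise to a hard stop. I then stood the driver back in the block, released it and handed in at about 35 s. The handover gave no verdict.

**Driver in the block (last checks):**
- **Position:** it stands upright, with the butt top at (0.498, 0.267) against the hole at (0.497, 0.267).
- **Height:** the butt is at 0.126 m against an expected 0.125 m, so the driver is fully down.
- **Gripper:** it is open and clear of everything.

**Screw:** the moment rose to a steady 0.42 N m while the lug stopped moving. The lug lies over the stage plate, in line with the base's x axis.

**One check disagrees:** the lug directions in the top view (about 85–88° before, about 11° after) give a turn of only about 1.3 rad, not the full 1.6. I put this down to the screw not starting at exactly 0, plus the coarse pixels. I relied on the hard stop and did not confirm the joint value.

I wound the wrist the wrong way once and had to change the tool's heading before the first placing. That cost time only. I touched none of the other things knowingly, but I did not measure them again at the end.

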